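# Wring the cold pack together, gate it in and collect the sample cartons

### The job

Make up the cold pack for the lab samples: working from the thickest cold slab to the thinnest (two or three are there), lay each one flat on the base plate or the slab below with about a third of its length hanging over the cradle's open end, then slide it face on face against the stop until it is flush with what is below. When every slab is home, swing the yellow gate down until it rests in its catch. Also collect every sealed carton from the sealer's catch tray into the blue tote, standing flat on its floor with the label up, and leave the other things on the bench undisturbed.

Things in the scene. Friction and masses are not known exactly. Their poses are not given: they have to be found in the camera images.
- cradle: cold-pack cradle, fixed: grey board 190 x 200 mm with an aluminium base plate 80 x 44 mm, its top 30 mm above the table, and at its +x end an upright stop 30 mm wide, 100 mm high. Origin on the table under the plate's centre; slabs slide along +x to the stop, whose face is at x = +40 mm; home = slab centre over the origin, long side along x. Posts 62-86 mm high at x = -52, y = -84 and +80 mm.
- gate (a joint): yellow gate arm, 176 mm long (open, up to 250 mm high), hinged at the cradle's -y post about an axis along the cradle's x: 0 = level, in the catch (two prongs on the +y post), across the cradle's open -x end; grows as it lifts, to 2.3 (1.7 to 2.2 at the start, leaning outwards). Stays where left (0.2 N m). Shut, its 44 mm wide plate stands 9 mm from the ends of slabs at home.
- gate_hinge (a point): point on the gate's hinge axis, level along that axis with the middle of the handle (cradle x = -82, y = -84, z = 70 mm)
- tote: open blue tote, fixed: outside 262 x 142 mm, 60 mm high, walls and floor 6 mm thick. Origin under its centre; x along its length, y across, z up. Room for three cartons in a row along x.
- catch: tray sealer with its catch tray, fixed. Origin under the centre of the tray, which is 200 mm (x) by 210 mm (y) outside, walls 5 mm thick and 20 mm high, floor 5 mm thick. The white machine (to 220 mm high) begins 170 mm from the origin towards -y, a sloping steel chute 100 mm from it.
- gate_handle (a point): middle of the gate's handle: a black round bar of 12 mm diameter and 44 mm length, parallel to the hinge axis (the cradle's x), sticking out of the arm on the -x side, so it is free at that end. It is 140 mm from the hinge axis; with the gate shut it stands 70 mm above the table at cradle x = -82 mm, y = +56 mm. Turns with the gate.
- slab_thick_mid (a point): centre (half-way up) of the thick cold slab: red block with an aluminium band, 80 mm (its x) x 44 mm (its y) x 30 mm thick (z up), about 260 g, lying flat at the start. May be absent.
- slab_middle_mid (a point): centre (half-way up) of the middle cold slab: yellow block with an aluminium band, 80 mm (its x) x 44 mm (its y) x 24 mm thick (z up), about 206 g, lying flat at the start. May be absent.
- slab_thin_mid (a point): centre (half-way up) of the thin cold slab: green block with an aluminium band, 80 mm (its x) x 44 mm (its y) x 18 mm thick (z up), about 152 g, lying flat at the start. May be absent.
- carton0_mid (a point): centre (half-way up) of a sealed sample carton: brown with a white label on top, 60 mm (its x) x 45 mm (its y) x 45 mm (z up), about 140 g, standing in the catch tray at the start. May be absent.
- carton1_mid (a point): centre (half-way up) of a sealed sample carton: brown with a white label on top, 60 mm (its x) x 45 mm (its y) x 45 mm (z up), about 140 g, standing in the catch tray at the start. May be absent.
- carton2_mid (a point): centre (half-way up) of a sealed sample carton: brown with a white label on top, 60 mm (its x) x 45 mm (its y) x 45 mm (z up), about 140 g, standing in the catch tray at the start. May be absent.
- sanitiser: bystander, the sanitiser bottle: bottle, 56 mm wide, 150 mm high; not part of the job. Origin at its underside.
- label_roll: bystander, the label roll: paper roll, 76 mm wide, 45 mm high; not part of the job. Origin at its underside.
- probe: bystander, the orange probe thermometer: orange, 50 mm body with a 90 mm thin steel rod towards its x, 20 mm high; not part of the job. Origin at its underside.
- marker: bystander, the marker pen: black, 120 mm long, lying on the table; not part of the job. Origin at its underside, midway along.
- film_box: bystander, the brown film box: plain cardboard box 70 x 120 x 60 mm, on the table, no label; not part of the job. Origin at its underside.
- slab_thick: the thick slab again: origin at the centre of its underside
- slab_middle: the middle slab again: origin at the centre of its underside
- slab_thin: the thin slab again: origin at the centre of its underside
- carton0: the same carton (carton0): origin at the centre of its underside
- carton1: the same carton (carton1): origin at the centre of its underside
- carton2: the same carton (carton2): origin at the centre of its underside
Not all that is in view belongs to the job. Of the things that look like the slab_middle, the smaller one is meant.

How it is judged:
On the way, in this order (a step that is already met when the one before it is completed fails the run):
1. the thick slab lies flat on the face below it, 12 mm or more short of home on the open side (x of slab_thick_mid in the frame of cradle between -0.06 and -0.012 m and y of slab_thick_mid in the frame of cradle between -0.022 and 0.022 m and angle between slab_thick_mid's own z axis and vertical below 0.12 rad and contact force between slab_thick and cradle above 0.2 N), for 0.1 s.
2. the thick slab is home: flush with what is below it and in contact (x of slab_thick_mid in the frame of cradle between -0.004 and 0.004 m and y of slab_thick_mid in the frame of cradle between -0.005 and 0.005 m and angle between the x axis of slab_thick_mid and the x axis of cradle, either way round below 0.1 rad and angle between slab_thick_mid's own z axis and vertical below 0.08 rad and contact force between slab_thick and cradle above 0.2 N), for 0.2 s.
3. the middle slab lies flat on the face below it, 12 mm or more short of home on the open side (x of slab_middle_mid in the frame of cradle between -0.06 and -0.012 m and y of slab_middle_mid in the frame of cradle between -0.022 and 0.022 m and angle between slab_middle_mid's own z axis and vertical below 0.12 rad and (contact force between slab_middle and slab_thick above 0.2 N or contact force between slab_middle and cradle above 0.2 N)), for 0.1 s.
4. the middle slab is home: flush with what is below it and in contact (x of slab_middle_mid in the frame of cradle between -0.004 and 0.004 m and y of slab_middle_mid in the frame of cradle between -0.005 and 0.005 m and angle between the x axis of slab_middle_mid and the x axis of cradle, either way round below 0.1 rad and angle between slab_middle_mid's own z axis and vertical below 0.08 rad and (contact force between slab_middle and slab_thick above 0.2 N or contact force between slab_middle and cradle above 0.2 N)), for 0.2 s.
5. the thin slab lies flat on the face below it, 12 mm or more short of home on the open side (x of slab_thin_mid in the frame of cradle between -0.06 and -0.012 m and y of slab_thin_mid in the frame of cradle between -0.022 and 0.022 m and angle between slab_thin_mid's own z axis and vertical below 0.12 rad and (contact force between slab_thin and slab_middle above 0.2 N or contact force between slab_thin and slab_thick above 0.2 N)), for 0.1 s.
6. the thin slab is home: flush with what is below it and in contact (x of slab_thin_mid in the frame of cradle between -0.004 and 0.004 m and y of slab_thin_mid in the frame of cradle between -0.005 and 0.005 m and angle between the x axis of slab_thin_mid and the x axis of cradle, either way round below 0.1 rad and angle between slab_thin_mid's own z axis and vertical below 0.08 rad and (contact force between slab_thin and slab_middle above 0.2 N or contact force between slab_thin and slab_thick above 0.2 N)), for 0.2 s.
7. the yellow gate is shut in its catch (value of joint gate below 0.06 rad), for 0.2 s.
At the end, for the whole second after the job is handed in: Slabs stacked thickest lowest on the base plate, in contact, each within 4 mm of home lengthwise, 5 mm across and 0.1 rad; gate below 0.06 rad; every carton on the tote floor, tilted under 0.15 rad; all at rest (all of step 2 and all of step 4 and all of step 6 and linear speed of each of slab_thick, slab_middle, slab_thin, carton0, carton1, carton2 below 0.02 m/s and value of joint gate below 0.06 rad and x of carton0_mid in the frame of tote between -0.125 and 0.125 m and y of carton0_mid in the frame of tote between -0.065 and 0.065 m and z of carton0_mid in the frame of tote between 0.02 and 0.036 m and angle between each of carton0_mid, carton1_mid, carton2_mid's own z axis and vertical below 0.15 rad and x of carton1_mid in the frame of tote between -0.125 and 0.125 m and y of carton1_mid in the frame of tote between -0.065 and 0.065 m and z of carton1_mid in the frame of tote between 0.02 and 0.036 m and x of carton2_mid in the frame of tote between -0.125 and 0.125 m and y of carton2_mid in the frame of tote between -0.065 and 0.065 m and z of carton2_mid in the frame of tote between 0.02 and 0.036 m); the robot touches nothing.
It fails at once if a bystander (bottle, label roll, thermometer, marker, film box) is pushed more than 40 mm from its place (distance of any of sanitiser, label_roll, probe, marker, film_box from where it was at the start of the episode above 0.04 m).
Of slab_thick, slab_middle, slab_thin only 2 to 3 are there at a start; the rules pass over those that are not, and their reading is None.
Of carton0, carton1, carton2 only 2 to 3 are there at a start; the rules pass over those that are not, and their reading is None.
At some moment in a run one of carton0, carton1, carton2 may be knocked a few centimetres aside while the robot is not near it.
Once in a run the grip may slacken for a moment while it holds something.
It also fails if it takes over 210 s, if anything falls off the work surface, if the arm or the gripper's body presses on something with over 40 N, if the wrist force passes 120 N, or if a joint passes its speed limit or range.

### The arm

A 6-joint arm with a two-finger parallel gripper is mounted at the origin on the work surface. World frame = base frame: x ahead of the robot, y to its left, z up, the work surface at z = 0. Lengths are in m, angles in rad, forces in N, time in s.
With the tool pointing down it reaches from about 0.25 to 0.775 m from the base axis. Payload 4 kg.
Tool frame: the origin (TCP) lies at the very end of the fingers, on their centre line; the grasp point (between the pads) lies 19 mm behind it; z points along the fingers, y is the line along which they close (so a half turn about z gives the same grasp; the last joint's range is limited). The gripper opens to 94 mm and grips with 3 to 60 N. Pads are 16 mm wide; open, the fingers measure 119 mm over their backs; the gripper's body (75 mm by 177 mm) begins 78 mm behind the grasp point.
Start: joints at [1.104, 0.087, 1.371, -0, 1.684, -0.103], TCP at [0.196, 0.514, 0.206] pointing down, gripper open.
Joint ranges: [-3.1, 3.1], [-0.76, 2.03], [0.27, 2.55], [-1.08, 4.22], [0.17, 2.65], [-2.57, 2.57]. Speed limits (rad/s): [2.79, 2.79, 3.14, 3.14, 3.14, 3.14].

### API

Orientations are given as [roll, pitch, yaw] about the fixed x, y, z axes, in that order (R = Rz(yaw) Ry(pitch) Rx(roll)).
In Python, from bench import robot, vision gives the robot as it stands.
- The arm moves only by the shell command python3 -m crank 'ROWS'. ROWS is JSON, a list of rows, each a list of 3 entries, a list of its own where there are three numbers: the closure, from 0 (fully open) to 1 (shut), then the shift along the tool's x, y, z in m, then the turn, a rotation vector about the tool's x, y, z in degrees. A call has 1 to 8 rows; each row shifts and turns the commanded pose from where the row before left it, along the tool's axes as they then stand; what a row does not reach is not made up. A row lasts 1/10 s, in which the tool goes at most 50 mm and 8.59 degrees, less where a joint would pass 70% of its speed; a pose out of reach is approached as far as the arm can. A call with a gripper value outside its range is refused whole. The fingers move at their own pace and stop on an object; the grip force is fixed at half the most. Time passes only in rows, so rows that do not move let the fingers close. It gives the time, the measured TCP pose, the force, the opening and the grip force at its end, in the units of the state.
- robot.get_obs(): the state, without advancing time (a new reading comes with each control period).
- vision.snapshot(name): name is "side" or "top" or "wrist"; returns a dict with "color" (480x640x3 uint8, red, green, blue), "z_map" (480x640 float32, m along the optical axis (not along the pixel's ray), 0 where there is no reading), "fx", "fy", "cx", "cy" (pixels), "dist" ([k1, k2, p1, p2, k3] as OpenCV has them; the pictures are not rectified), "R" (3x3) and "t" (3): a world point X has camera coordinates R X + t. Camera axes: x right, y down, z forward; pixel columns grow to the right and rows downward; lengths in m; the calibration is good to about 2 mm. A picture is of the moment at which its call begins.
- robot.close_job(): hands the job in; it is judged then, once.
The state is a dict: "time": time; "joint_positions": joint angles; "qvel": joint speeds; "joint_torque": joint torques, N m; "tool_pos": TCP position; "ee_rot": TCP orientation; "wrist_force": force on the tool from outside, world axes, zero at the start; "wrist_torque": the same for the moment, N m; "width": finger opening in m; "finger_force": force on a finger pad.
Only numpy, scipy, OpenCV 4.12 (cv2) and the standard library are available. Lean on these libraries where they do the work, as an engineer would, in place of code of your own. Each camera call takes 0.05 s, during which the arm holds its last target. There are 200 camera calls.

## Working session

There is one attempt and no reset: what is moved stays moved. The work goes in short steps, Python scripts to look and compute and a shell command to move; the robot and the scene stay as the last step left them, time stands still between calls to the robot, and variables do not carry over. Pictures are saved under pics/ and viewed, at most 14 in all, crops included, and the job is handed in when it is done.

```bash
ls; mkdir -p pics; python3 - <<'E'
from bench import robot, vision
import cv2
o=robot.get_obs(); print({k:o[k] for k in('time','tool_pos','ee_rot','width','wrist_force')})
for n in('top','side'):
    s=vision.snapshot(n); cv2.imwrite(f'pics/{n}0.png',s['color'][:,:,::-1]); print(n,s['fx'],s['fy'],s['cx'],s['cy'],s['dist'],s['R'],s['t'], (s['z_map']>0).mean())
E
```

```text
pics
{'time': 0.0, 'tool_pos': array([0.19544124, 0.51350916, 0.20430955]), 'ee_rot': array([-3.13938671e+00, -2.57710919e-04,  2.77784781e+00]), 'width': 0.09421948201592308, 'wrist_force': array([ 0.44966264, -0.13135161, -0.03674191])}
top 579.6001329859812 579.6001329859812 320.570193497756 232.87464341737802 [0.02776658 0.         0.         0.         0.        ] [[ 0.00408992 -0.9999772   0.00537257]
 [-0.98531696 -0.00494688 -0.17066347]
 [ 0.17068616 -0.00459568 -0.98531473]] [-0.01694618  0.52120558  1.43165294] 0.9959016927083333
side 576.2469740838449 576.2469740838449 310.12689942993325 231.21493529288762 [-0.18683706  0.          0.          0.          0.        ] [[-0.98922388 -0.14607229 -0.00994952]
 [-0.10283191  0.74155068 -0.66296921]
 [ 0.10421951 -0.65480185 -0.74858054]] [0.49760342 0.13093007 1.14027247] 0.9959309895833334
```

View pics/top0.png

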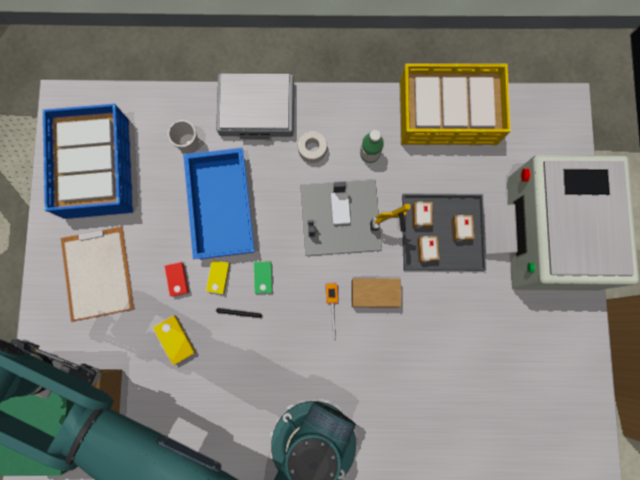

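View pics/side0.png

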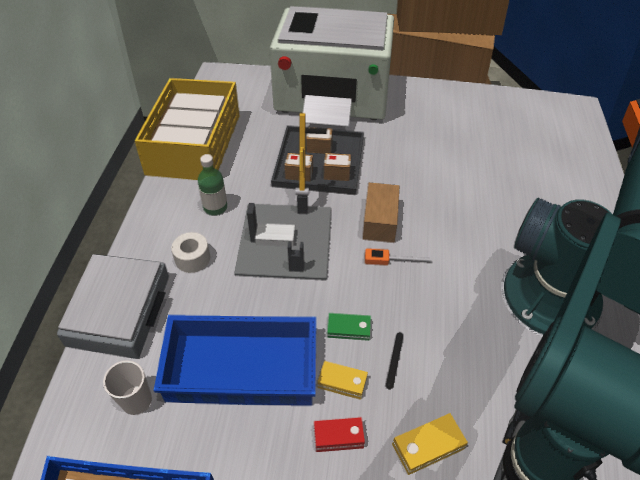

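Top view: small red, yellow and green slabs at (176,280), (217,277), (263,277), with the larger yellow decoy at (173,340). The empty blue tote is at (220,203) and the cradle plate at (341,208) with its stop up-image (+x). The gate leans right at (393,215), and three cartons sit at (423,213), (428,249), (463,227).

```bash
cat > h.py <<'E'
import numpy as np, cv2
from bench import robot, vision
def cloud(s):
    K=np.array([[s['fx'],0,s['cx']],[0,s['fy'],s['cy']],[0,0,1]])
    v,u=np.mgrid[:480,:640]
    n=cv2.undistortPoints(np.stack([u,v],-1).reshape(-1,1,2).astype(np.float64),K,np.array(s['dist'])).reshape(480,640,2)
    rays=np.dstack([n,np.ones((480,640))])
    R=np.array(s['R']);t=np.array(s['t'])
    return (rays*s['z_map'][...,None]-t)@R, rays@R, -R.T@t   # world pts, world ray dirs, cam centre
def onplane(d,c,z): return c+d*((z-c[2])/d[...,2])[...,None]
def hsv(s): return cv2.cvtColor(s['color'],cv2.COLOR_RGB2HSV)
def rect(xy):
    (c,(w,h),a)=cv2.minAreaRect(np.float32(xy*1000))
    if w<h: w,h,a=h,w,a+90
    return np.round(c,1),round(w,1),round(h,1),round((a+90)%180-90,1)
def comps(m,minA=60):
    n,l,st,ce=cv2.connectedComponentsWithStats(m.astype(np.uint8))
    return [(l==i,ce[i]) for i in range(1,n) if st[i,4]>=minA]
E
python3 - <<'E'
from h import *
for nm in('top','side'):
    s=vision.snapshot(nm); P,d,c=cloud(s); H=hsv(s); Z=P[...,2]
    print(nm,'table z',np.median(Z[(abs(P[...,0]-.3)<.02)&(abs(P[...,1])<.1)]))
    h,S,V=H[...,0],H[...,1],H[...,2]
    for name,m,z in(('red',((h<6)|(h>174))&(S>150)&(V>60),.03),('yel',(h>20)&(h<32)&(S>150)&(V>60),.024),('grn',(h>50)&(h<75)&(S>130)&(V>50),.018),('blue',(h>100)&(h<118)&(S>150)&(Z>.05),.06)):
        for mm,ce in comps(m,80):
            zz=np.median(Z[mm]); 
            mt=mm&(abs(Z-zz)<.006); q=onplane(d,c,z)[mt][:,:2]
            print(name,ce.round(),'z',zz.round(4),rect(P[mt][:,:2]),'plane',rect(q))
    # cartons: white tops in catch area z~.05
    R=(P[...,0]>.35)&(P[...,0]<.75)&(P[...,1]>-.4)&(P[...,1]<-.1)&(abs(Z-.05)<.006)
    for mm,ce in comps(R,80): print('carton?',ce.round(),np.median(Z[mm]).round(4),rect(P[mm][:,:2]))
    R=(P[...,0]>.4)&(P[...,0]<.75)&(P[...,1]>-.25)&(P[...,1]<.1)
    for lo,hi,t in((.024,.036,'plate'),(.001,.009,'board'),(.09,.11,'stop'),(.056,.09,'posts')):
        for mm,ce in comps(R&(Z>lo)&(Z<hi)&(S<90),30): print(t,ce.round(),np.median(Z[mm]).round(4),rect(P[mm][:,:2]))
    m=(h>15)&(h<32)&(S>130)&(P[...,0]<.75)&(P[...,1]<-.03)&(P[...,1]>-.35)&(Z>.06)
    if m.sum():q=P[m]; print('gate', m.sum(), q.min(0).round(3),q.max(0).round(3), q[q[:,2].argmax()].round(3), q[q[:,2].argmin()].round(3))
E
```

```text
top table z -0.000174505599882795
red [525. 175.] z 0.1793 (array([ 640.3, -497. ]), 29.7, 14.8, -2.7) plane (array([ 681.4, -552.4]), 35.1, 18.2, -3.1)
red [176. 278.] z 0.0292 (array([404.6, 351.7]), 79.4, 43.3, 13.7) plane (array([404. , 351.1]), 79.3, 43.9, 13.3)
yel [453. 107.] z 0.0823 (array([ 860.5, -356.3]), 259.3, 182.7, -89.8) plane (array([ 882.7, -370.9]), 271.8, 189.4, -89.8)
yel [392. 213.] z 0.1724 (array([ 546.4, -174.1]), 42.8, 8.3, -88.1) plane (array([ 578.2, -192.3]), 46.8, 10.6, -89.7)
yel [218. 276.] z 0.0235 (array([411.3, 248.6]), 78.8, 44.4, -8.8) plane (array([411. , 247.8]), 79.3, 44.7, -8.1)
yel [174. 341.] z 0.0316 (array([252.2, 349.9]), 107.1, 59.2, 31.0) plane (array([252.4, 351.3]), 107.6, 59.7, 30.6)
grn [263. 276.] z 0.0178 (array([410.9, 132.7]), 77.6, 41.5, 2.1) plane (array([410.8, 132.1]), 77.2, 40.8, 1.4)
grn [ 41. 412.] z 0.2696 (array([124.1, 563.5]), 129.1, 71.6, 65.2) plane (array([ 95.1, 680.1]), 154.4, 85.0, 64.9)
grn [ 21. 464.] z 0.2697 (array([ 19.8, 564.3]), 126.3, 52.9, 89.0) plane (array([-53.5, 689.6]), 159.3, 58.5, 67.7)
blue [ 8
[... 6087 characters left out ...]
7. 289.] 0.0024 (array([575. ,  53.2]), 350.0, 93.6, -0.1)
board [337. 278.] 0.0018 (array([445.9,  14.7]), 47.7, 27.0, 72.3)
board [351. 279.] 0.0024 (array([420.1,  14.7]), 24.5, 17.8, -7.4)
stop [219. 178.] 0.0963 (array([ 722.5, -143.1]), 36.0, 11.1, -88.8)
stop [251. 210.] 0.0999 (array([634.1, -63.4]), 36.5, 13.1, -84.5)
posts [215. 191.] 0.0731 (array([ 728.8, -131.6]), 49.1, 17.8, 47.5)
posts [302. 194.] 0.0706 (array([ 541.9, -149.7]), 26.7, 19.1, 14.5)
posts [252. 221.] 0.073 (array([633.9, -61.2]), 33.4, 12.6, -87.0)
posts [295. 251.] 0.0678 (array([529.8,  10.3]), 30.2, 21.2, 5.9)
gate 391 [ 0.385 -0.215  0.061] [ 0.552 -0.112  0.24 ] [ 0.543 -0.201  0.24 ] [ 0.388 -0.175  0.061]
```

```bash
cat >> h.py <<'E'
def plan(x,y,z,yaw):
    "yaw deg of tool x in world, tool pointing down; prints turn about tool z, then shift in tool axes after it"
    o=robot.get_obs(); p=np.array(o['tool_pos']); r=o['ee_rot']; yc=np.degrees(r[2])
    turn=-((yaw-yc+180)%360-180); a=np.radians(yaw); d=np.array([x,y,z])-p
    print('t',round(o['time'],1),'pos',p.round(4),'rot',np.degrees(r).round(2),'w',round(o['width'],4),'turn z',round(turn,1),'shift',(np.array([d@[np.cos(a),np.sin(a),0],d@[np.sin(a),-np.cos(a),0],-d[2]])*1000).round(1))
E
python3 -m crank '[[0,[0,0,0],[0,0,-8.5]],[0,[0,0,0],[0,0,-8.5]],[0,[0,0,0],[0,0,-8.5]],[0,[0,0,0],[0,0,-8.5]]]'
python3 -c "
from h import *
plan(.413,.354,.12,193.3)"
```

```text
time: 0.6
tool_pos: [0.1956, 0.5139, 0.2052]
ee_rot: [-3.141, -0.0, -2.906]
wrist_force: [-0.8, -0.6, 0.2]
width: 0.0942
finger_force: 0.0
t 0.6 pos [0.1956 0.5139 0.2052] rot [-1.7997e+02 -2.0000e-02 -1.6649e+02] w 0.0942 turn z 0.2 shift [-174.8 -205.6   85.2]
```

```bash
python3 -m crank '[[0,[-0.03,-0.034,0.01],[0,0,0]],[0,[-0.03,-0.034,0.01],[0,0,0]],[0,[-0.03,-0.034,0.01],[0,0,0]],[0,[-0.03,-0.034,0.01],[0,0,0]],[0,[-0.03,-0.035,0.01],[0,0,0]],[0,[-0.025,-0.035,0.01],[0,0,0]],[0,[0,0,0],[0,0,0]],[0,[0,0,0],[0,0,0]]]'
python3 -c "
from h import *
plan(.413,.354,.12,193.3)
s=vision.snapshot('wrist');cv2.imwrite('pics/w1.png',s['color'][:,:,::-1])
P,d,c=cloud(s);H=hsv(s);h,S=H[...,0],H[...,1];m=((h<6)|(h>174))&(S>150)
print('cam',c)
for mm,ce in comps(m,500): q=P[mm&(abs(P[...,2]-.03)<.006)];print(ce,rect(q[:,:2]),np.median(q[:,2]),rect(onplane(d,c,.03)[mm&(abs(P[...,2]-.03)<.006)][:,:2]))"
```

```text
time: 1.4
tool_pos: [0.4131, 0.3526, 0.1449]
ee_rot: [3.141, -0.002, -2.914]
wrist_force: [-0.2, 0.6, 1.0]
width: 0.094
finger_force: 0.0
t 1.4 pos [0.4131 0.3526 0.1449] rot [ 1.7999e+02 -1.0000e-01 -1.6697e+02] w 0.094 turn z -0.3 shift [-0.2  1.4 24.9]
cam [0.3455101  0.33749805 0.32260086]
[320.15194927 219.39877877] (array([404.1, 353. ]), 79.6, 43.1, 12.7) 0.028205566790717174 (array([403.6, 353. ]), 78.6, 42.8, 13.0)
```

View pics/w1.png

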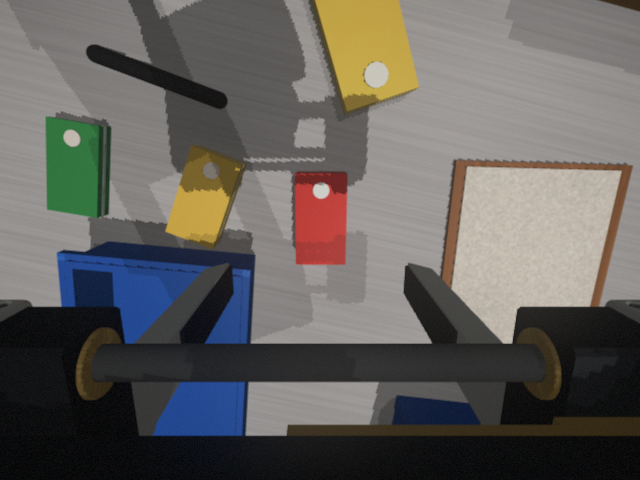

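The wrist view shows the red slab centred at (320,219) between the fingers, aligned. Descending to grip it.

```bash
python3 -m crank '[[0,[0,0.002,0.035],[0,0,0]],[0,[0,0,0.035],[0,0,0]],[0,[0,0,0.035],[0,0,0]],[0,[0,0,0.025],[0,0,0]],[0,[0,0,0.009],[0,0,0]],[0,[0,0,0],[0,0,0]]]'
python3 -m crank '[[0.6,[0,0,0],[0,0,0]],[0.6,[0,0,0],[0,0,0]],[0.6,[0,0,0],[0,0,0]],[0.6,[0,0,0],[0,0,0]],[0.6,[0,0,0],[0,0,0]],[0.6,[0,0,0],[0,0,0]],[0.6,[0,0,0],[0,0,0]],[0.6,[0,0,0],[0,0,0]]]'
```

```text
time: 2.05
tool_pos: [0.411, 0.3558, 0.0057]
ee_rot: [-3.141, -0.002, -2.91]
wrist_force: [-0.1, 0.0, -0.7]
width: 0.094
finger_force: 0.0
time: 2.85
tool_pos: [0.4127, 0.3549, 0.0066]
ee_rot: [-3.141, 0.0, -2.912]
wrist_force: [0.1, -1.0, 0.3]
width: 0.0438
finger_force: 30.0
```

```bash
python3 -m crank '[[0.6,[0,0,-0.03],[0,0,0]],[0.6,[0,0,-0.04],[0,0,0]],[0.6,[0,0,-0.04],[0,0,0]],[0.6,[0,0,-0.04],[0,0,0]],[0.6,[0,0,0],[0,0,4.2]],[0.6,[0,0,0],[0,0,4.2]],[0.6,[0,0,0],[0,0,0]]]'
python3 -c "
from h import *
plan(.579,-.0655,.15,184.7)"
```

```text
time: 3.55
tool_pos: [0.4121, 0.355, 0.1557]
ee_rot: [-3.141, -0.001, -3.058]
wrist_force: [0.2, 0.2, -2.5]
width: 0.044
finger_force: 30.0
t 3.5 pos [0.4121 0.355  0.1557] rot [-1.7998e+02 -8.0000e-02 -1.7523e+02] w 0.044 turn z 0.1 shift [-131.9 -432.8    5.7]
```

```bash
python3 -m crank '[[0.6,[-0.006,-0.02,0],[0,0,0]],[0.6,[-0.012,-0.039,0],[0,0,0]],[0.6,[-0.012,-0.039,0],[0,0,0]],[0.6,[-0.012,-0.039,0],[0,0,0]],[0.6,[-0.012,-0.039,0],[0,0,0]],[0.6,[-0.012,-0.039,0],[0,0,0]],[0.6,[-0.012,-0.039,0],[0,0,0]],[0.6,[-0.012,-0.039,0],[0,0,0]]]'
python3 -m crank '[[0.6,[-0.012,-0.039,0],[0,0,0]],[0.6,[-0.012,-0.039,0],[0,0,0]],[0.6,[-0.012,-0.039,0],[0,0,0]],[0.6,[-0.006,-0.023,0],[0,0,0]],[0.6,[0,0,0],[0,0,0]],[0.6,[0,0,0],[0,0,0]],[0.6,[0,0,0],[0,0,0]]]'
python3 - <<'E'
from h import *
plan(.579,-.0655,.15,184.7)
s=vision.snapshot('wrist');cv2.imwrite('pics/w2.png',s['color'][:,:,::-1])
P,d,c=cloud(s);H=hsv(s);h,S=H[...,0],H[...,1];Z=P[...,2]
m=((h<6)|(h>174))&(S>150)&(Z>.12)
for mm,ce in comps(m,500): print('slab',ce,rect(P[mm][:,:2]),np.median(P[mm][:,2]))
E
```

```text
time: 4.35
tool_pos: [0.5263, 0.0692, 0.1552]
ee_rot: [3.141, -0.002, -3.057]
wrist_force: [0.5, 0.5, -2.8]
width: 0.0443
finger_force: 30.0
time: 5.05
tool_pos: [0.5794, -0.0642, 0.1558]
ee_rot: [3.14, -0.001, -3.057]
wrist_force: [0.5, -0.0, -2.6]
width: 0.0439
finger_force: 30.0
t 5.0 pos [ 0.5794 -0.0642  0.1558] rot [ 1.7993e+02 -8.0000e-02 -1.7515e+02] w 0.0439 turn z 0.1 shift [ 0.5 -1.2  5.8]
slab [317.96408692 269.17033931] (array([557.8, -65.6]), 95.5, 44.8, 4.6) 0.17741446937967964
```

View pics/w2.png

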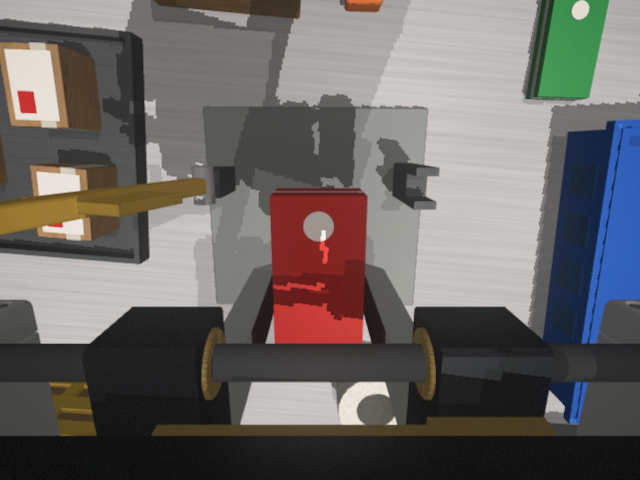

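Wrist view: slab (318,269) held straight over the cradle board, with the gate at left (100,200) clear of the gripper. Lowering it.

```bash
python3 -m crank '[[0.6,[0,-0.001,0.03],[0,0,0]],[0.6,[0,0,0.03],[0,0,0]],[0.6,[0,0,0.03],[0,0,0]],[0.6,[0,0,0.015],[0,0,0]],[0.6,[0,0,0],[0,0,0]],[0.6,[0,0,0],[0,0,0]]]'
python3 -m crank '[[0.6,[0,0,0.003],[0,0,0]],[0.6,[0,0,0.003],[0,0,0]],[0.6,[0,0,0.003],[0,0,0]],[0.6,[0,0,0.002],[0,0,0]],[0.6,[0,0,0],[0,0,0]],[0.6,[0,0,0],[0,0,0]]]'
python3 - <<'E'
from h import *
plan(.579,-.0655,.0366,184.7)
s=vision.snapshot('top');P,d,c=cloud(s);H=hsv(s);h,S=H[...,0],H[...,1];Z=P[...,2]
m=((h<6)|(h>174))&(S>150)&(Z>.04)&(P[...,0]>.45)&(abs(P[...,1]+.06)<.1)
for mm,ce in comps(m,30): print('slab',ce,rect(P[mm][:,:2]),np.median(P[mm][:,2]))
E
```

```text
time: 5.7
tool_pos: [0.5807, -0.0659, 0.0526]
ee_rot: [-3.141, 0.001, -3.058]
wrist_force: [0.7, 0.0, -2.6]
width: 0.0438
finger_force: 30.0
time: 6.3
tool_pos: [0.5801, -0.0664, 0.0404]
ee_rot: [3.141, -0.0, -3.059]
wrist_force: [-0.6, 0.4, -2.4]
width: 0.0441
finger_force: 30.0
t 6.3 pos [ 0.5801 -0.0664  0.0404] rot [ 179.99   -0.   -175.25] w 0.0441 turn z 0.0 shift [1.  1.  3.8]
slab [341.47186147 220.24675325] (array([551.5, -66. ]), 45.4, 39.1, -86.9) 0.06315732434012404
```

```bash
python3 -m crank '[[0.6,[0,0,0.002],[0,0,0]],[0.6,[0,0,0.001],[0,0,0]],[0.6,[0,0,0.001],[0,0,0]],[0.6,[0,0,0],[0,0,0]],[0.6,[0,0,0],[0,0,0]]]'
```

```text
time: 6.85
tool_pos: [0.5801, -0.0663, 0.0366]
ee_rot: [3.142, 0.0, -3.059]
wrist_force: [-0.5, 0.4, -1.4]
width: 0.0437
finger_force: 30.0
```

```bash
python3 -m crank '[[0.6,[0,0,0.001],[0,0,0]],[0.6,[0,0,0],[0,0,0]],[0.6,[0,0,0],[0,0,0]]]'
python3 -m crank '[[0.6,[-0.004,0.0005,0],[0,0,0]],[0.6,[-0.004,0.0005,0],[0,0,0]],[0.6,[-0.004,0,0],[0,0,0]],[0.6,[-0.004,0,0],[0,0,0]],[0.6,[-0.002,0,0],[0,0,0]],[0.6,[0,0,0],[0,0,0]],[0.6,[0,0,0],[0,0,0]]]'
python3 -m crank '[[0.6,[-0.001,0,0],[0,0,0]],[0.6,[-0.001,0,0],[0,0,0]],[0.6,[0,0,0],[0,0,0]]]'
python3 -m crank '[[0.6,[-0.001,0,0],[0,0,0]],[0.6,[0,0,0],[0,0,0]]]'
```

```text
time: 7.15
tool_pos: [0.5801, -0.0663, 0.0366]
ee_rot: [-3.141, 0.0, -3.058]
wrist_force: [-4.4, 1.0, 6.2]
width: 0.0439
finger_force: 30.0
time: 7.85
tool_pos: [0.5977, -0.0644, 0.0366]
ee_rot: [-3.141, -0.0, -3.059]
wrist_force: [-4.0, -0.1, 6.3]
width: 0.0438
finger_force: 30.0
time: 8.15
tool_pos: [0.6002, -0.0642, 0.0359]
ee_rot: [-3.141, 0.001, -3.059]
wrist_force: [-2.2, -1.3, 4.0]
width: 0.044
finger_force: 3.0
time: 8.35
tool_pos: [0.6006, -0.064, 0.0358]
ee_rot: [-3.141, -0.001, -3.059]
wrist_force: [-5.3, -2.0, 4.6]
width: 0.0436
finger_force: 30.0
```

```bash
python3 -m crank '[[0.6,[-0.001,0,0],[0,0,0]],[0.6,[0,0,0],[0,0,0]]]'
python3 -m crank '[[0.6,[-0.001,0,0],[0,0,0]],[0.6,[0,0,0],[0,0,0]]]'
cat > chk.py <<'E'
from h import *
import sys
C=np.array([.5915,-.0645]);a=np.radians(4.7)
plan(.601,-.0637,.0366,184.7)
s=vision.snapshot('top');P,d,c=cloud(s);H=hsv(s);h,S=H[...,0],H[...,1];Z=P[...,2]
near=(P[...,0]>.45)&(P[...,0]<.68)&(abs(P[...,1]+.06)<.075)
for n,m in(('red',((h<6)|(h>174))&(S>150)),('yel',(h>20)&(h<32)&(S>150)),('grn',(h>50)&(h<75)&(S>130))):
    for mm,ce in comps(m&near&(Z>.04),30):
        q=P[mm]; z=np.median(q[:,2]);q=q[abs(q[:,2]-z)<.004,:2]; r=rect(q);l=(r[0]/1000-C)
        print(n,ce.round(),r,'z',z.round(4),'local mm',(1000*l@[np.cos(a),np.sin(a)]).round(1),(1000*l@[-np.sin(a),np.cos(a)]).round(1))
E
python3 chk.py
```

```text
time: 8.55
tool_pos: [0.6008, -0.064, 0.0358]
ee_rot: [-3.141, -0.003, -3.059]
wrist_force: [-5.8, -0.9, 6.3]
width: 0.0439
finger_force: 30.0
time: 8.75
tool_pos: [0.6008, -0.064, 0.0358]
ee_rot: [-3.141, -0.005, -3.059]
wrist_force: [-10.0, -1.0, 8.4]
width: 0.0436
finger_force: 30.0
t 8.8 pos [ 0.6008 -0.064   0.0358] rot [-179.98   -0.29 -175.26] w 0.0436 turn z 0.0 shift [-0.2  0.3 -0.8]
red [341. 212.] (array([571.9, -64.6]), 43.5, 42.5, -86.5) z 0.0599 local mm -19.5 1.5
```

```bash
python3 -m crank '[[0.6,[0.002,0,-0.001],[0,0,0]],[0.3,[0,0,0],[0,0,0]],[0.3,[0,0,0],[0,0,0]],[0.3,[0,0,0],[0,0,0]],[0.3,[0,0,-0.01],[0,0,0]],[0.2,[0,0,-0.03],[0,0,0]],[0.1,[0,0,-0.04],[0,0,0]],[0,[0,0,-0.04],[0,0,0]]]'
python3 -m crank '[[0,[0.05,0,0],[0,0,0]],[0,[0.05,0,0],[0,0,0]],[0,[0.03,0,0],[0,0,0]],[0,[0,0,0],[0,0,0]]]'
python3 chk.py; python3 - <<'E'
from h import *
s=vision.snapshot('wrist');cv2.imwrite('pics/w3.png',s['color'][:,:,::-1])
P,d,c=cloud(s);H=hsv(s);h,S=H[...,0],H[...,1];Z=P[...,2]
for n,m in(('red',((h<6)|(h>174))&(S>150)&(abs(Z-.06)<.008)),('stop',(S<90)&(abs(Z-.1)<.006)&(abs(P[...,0]-.635)<.03))):
  for mm,ce in comps(m,100): print(n,ce.round(),rect(P[mm][:,:2]),np.median(P[mm][:,2]))
plan(.4195,.2465,.12,171.3)
E
```

```text
time: 9.6
tool_pos: [0.6008, -0.0634, 0.1581]
ee_rot: [3.141, -0.0, -3.058]
wrist_force: [0.2, 0.3, 0.8]
width: 0.0863
finger_force: 0.0
time: 10.0
tool_pos: [0.469, -0.0744, 0.1577]
ee_rot: [-3.141, 0.001, -3.06]
wrist_force: [-0.5, -0.6, -0.3]
width: 0.0942
finger_force: 0.0
t 10.0 pos [ 0.469  -0.0744  0.1577] rot [-1.7997e+02  6.0000e-02 -1.7531e+02] w 0.0942 turn z -0.0 shift [-132.5   -0.2  121.1]
red [318. 329.] (array([560. , -66.5]), 42.8, 21.9, -85.5) 0.057968000837768714
red [318. 391.] (array([620.8, -61.6]), 42.8, 19.4, -85.4) 0.05830864305371253
t 10.1 pos [ 0.472  -0.0745  0.1577] rot [-179.96    0.18 -175.26] w 0.0936 turn z 13.4 shift [100.4 309.4  37.7]
```

View pics/w3.png

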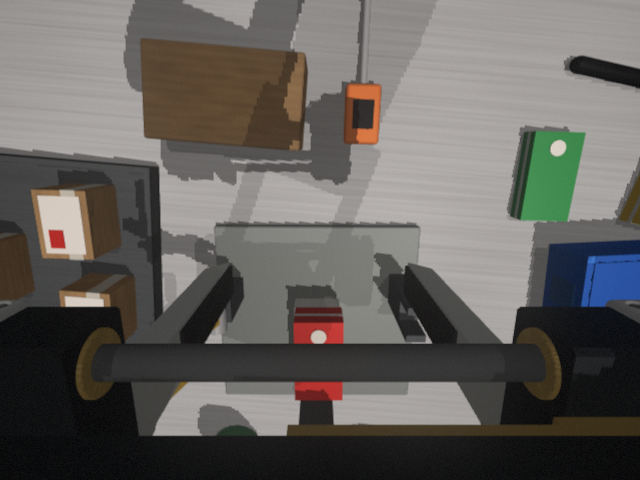

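Wrist view: red slab flush on the plate in line with the stop, gate upright out of view; bystanders untouched. Next yellow.

```bash
python3 -m crank '[[0,[0,0,0],[0,0,6.7]],[0,[0,0,0],[0,0,6.7]],[0,[0,0,0],[0,0,0]]]'
python3 -m crank '[[0,[0.014,0.043,0.005],[0,0,0]],[0,[0.014,0.043,0.005],[0,0,0]],[0,[0.014,0.043,0.005],[0,0,0]],[0,[0.014,0.043,0.005],[0,0,0]],[0,[0.014,0.043,0.005],[0,0,0]],[0,[0.014,0.043,0.005],[0,0,0]],[0,[0.014,0.043,0.008],[0,0,0]],[0,[0.003,0.009,0],[0,0,0]]]'
python3 -m crank '[[0,[0,0,0],[0,0,0]],[0,[0,0,0],[0,0,0]]]'
python3 - <<'E'
from h import *
s=vision.snapshot('wrist');P,d,c=cloud(s);H=hsv(s);h,S=H[...,0],H[...,1];Z=P[...,2]
m=(h>18)&(h<34)&(S>120)&(abs(Z-.023)<.006)
for mm,ce in comps(m,500): print(ce.round(),rect(P[mm][:,:2]),np.median(P[mm][:,2]))
plan(.4194,.2468,.005,171.3)
E
```

```text
time: 10.4
tool_pos: [0.4729, -0.0744, 0.1568]
ee_rot: [3.141, 0.001, 2.992]
wrist_force: [0.5, 0.6, 0.3]
width: 0.094
finger_force: 0.0
time: 11.2
tool_pos: [0.417, 0.2514, 0.1173]
ee_rot: [3.141, -0.002, 2.999]
wrist_force: [-0.1, -1.0, -0.3]
width: 0.0942
finger_force: 0.0
time: 11.4
tool_pos: [0.4188, 0.2468, 0.1187]
ee_rot: [-3.141, 0.001, 2.992]
wrist_force: [1.7, 0.2, -0.4]
width: 0.0941
finger_force: 0.0
[414.  37.] (array([285.5, 336.8]), 63.8, 1.6, 30.8) 0.023368808443901993
[318. 224.] (array([410.5, 248.8]), 80.0, 43.3, -8.6) 0.022225130202656762
t 11.4 pos [0.4189 0.2464 0.1188] rot [-1.7998e+02  4.0000e-02  1.7133e+02] w 0.094 turn z 0.0 shift [ -0.4   0.5 113.8]
```

```bash
python3 -m crank '[[0,[0,0,0.035],[0,0,0]],[0,[0,0,0.035],[0,0,0]],[0,[0,0,0.03],[0,0,0]],[0,[0,0,0.013],[0,0,0]],[0,[0,0,0],[0,0,0]],[0.6,[0,0,0],[0,0,0]],[0.6,[0,0,0],[0,0,0]],[0.6,[0,0,0],[0,0,0]]]'
python3 -m crank '[[0.6,[0,0,0],[0,0,0]],[0.6,[0,0,0],[0,0,0]],[0.6,[0,0,0],[0,0,0]],[0.6,[0,0,0],[0,0,0]],[0.6,[0,0,0],[0,0,0]]]'
python3 -m crank '[[0.6,[0,0,-0.03],[0,0,0]],[0.6,[0,0,-0.04],[0,0,0]],[0.6,[0,0,-0.04],[0,0,0]],[0.6,[0,0,-0.04],[0,0,0]],[0.6,[0,0,-0.03],[0,0,-6.7]],[0.6,[0,0,0],[0,0,-6.7]],[0.6,[0,0,0],[0,0,0]]]'
python3 -c "
from h import *
plan(.579,-.0655,.18,184.7)"
```

```text
time: 12.25
tool_pos: [0.4195, 0.2478, 0.0073]
ee_rot: [3.14, 0.003, 2.991]
wrist_force: [-0.0, 0.6, -0.2]
width: 0.0735
finger_force: 0.0
time: 12.75
tool_pos: [0.4181, 0.2472, 0.0056]
ee_rot: [-3.142, 0.0, 2.991]
wrist_force: [-0.7, -0.7, 1.1]
width: 0.0436
finger_force: 30.0
time: 13.45
tool_pos: [0.4184, 0.2474, 0.1861]
ee_rot: [3.141, 0.001, -3.059]
wrist_force: [-0.6, 0.4, -2.6]
width: 0.0437
finger_force: 30.0
t 13.4 pos [0.4184 0.2474 0.1861] rot [ 1.7997e+02  7.0000e-02 -1.7526e+02] w 0.0437 turn z 0.0 shift [-134.5 -325.     6.1]
```

```bash
python3 -m crank '[[0.6,[-0.008,-0.02,0],[0,0,0]],[0.6,[-0.016,-0.04,0],[0,0,0]],[0.6,[-0.016,-0.04,0],[0,0,0]],[0.6,[-0.016,-0.04,0],[0,0,0]],[0.6,[-0.016,-0.04,0],[0,0,0]],[0.6,[-0.016,-0.04,0],[0,0,0]],[0.6,[-0.016,-0.04,0],[0,0,0]],[0.6,[-0.016,-0.04,0],[0,0,0]]]'
python3 -m crank '[[0.6,[-0.014,-0.025,0],[0,0,0]],[0.6,[0,0,0],[0,0,0]],[0.6,[0,0,0],[0,0,0]],[0.6,[0,0,0],[0,0,0]]]'
python3 -c "
from h import *
plan(.579,-.0655,.07,184.7)"
```

```text
time: 14.25
tool_pos: [0.5621, -0.0432, 0.1832]
ee_rot: [3.14, -0.004, -3.062]
wrist_force: [0.3, 0.1, -2.3]
width: 0.0436
finger_force: 30.0
time: 14.65
tool_pos: [0.5777, -0.0645, 0.1844]
ee_rot: [3.14, -0.002, -3.059]
wrist_force: [-0.0, -0.2, -2.0]
width: 0.0437
finger_force: 30.0
t 14.7 pos [ 0.5777 -0.0645  0.1844] rot [ 1.7992e+02 -1.3000e-01 -1.7525e+02] w 0.0437 turn z 0.0 shift [ -1.2  -1.1 114.4]
```

```bash
python3 -m crank '[[0.6,[-0.001,-0.001,0.03],[0,0,0]],[0.6,[0,0,0.04],[0,0,0]],[0.6,[0,0,0.03],[0,0,0]],[0.6,[0,0,0.011],[0,0,0]],[0.6,[0,0,0],[0,0,0]],[0.6,[0,0,0],[0,0,0]]]'
python3 -m crank '[[0.6,[0,0,0.002],[0,0,0]],[0.6,[0,0,0.002],[0,0,0]],[0.6,[0,0,0.001],[0,0,0]],[0.6,[0,0,0],[0,0,0]],[0.6,[0,0,0],[0,0,0]]]'
python3 -m crank '[[0.6,[0,0,0.001],[0,0,0]],[0.6,[0,0,0],[0,0,0]]]'
```

```text
time: 15.25
tool_pos: [0.5806, -0.066, 0.0762]
ee_rot: [-3.141, 0.003, -3.058]
wrist_force: [-0.3, 0.6, -1.2]
width: 0.044
finger_force: 30.0
time: 15.75
tool_pos: [0.5798, -0.0665, 0.0696]
ee_rot: [3.142, 0.0, -3.059]
wrist_force: [-0.1, -0.4, -2.5]
width: 0.0436
finger_force: 30.0
time: 15.95
tool_pos: [0.5796, -0.0664, 0.0683]
ee_rot: [3.141, -0.0, -3.059]
wrist_force: [0.2, -0.1, -1.8]
width: 0.0433
finger_force: 30.0
```

```bash
python3 -m crank '[[0.6,[0,0,0.002],[0,0,0]],[0.6,[0,0,0],[0,0,0]],[0.6,[0,0,0],[0,0,0]]]'
python3 -m crank '[[0.6,[0,0,0.001],[0,0,0]],[0.6,[0,0,0],[0,0,0]],[0.6,[0,0,0],[0,0,0]]]'
```

```text
time: 16.25
tool_pos: [0.5796, -0.0664, 0.0663]
ee_rot: [3.141, -0.0, -3.059]
wrist_force: [0.1, -0.3, -3.0]
width: 0.0436
finger_force: 30.0
time: 16.55
tool_pos: [0.5799, -0.0664, 0.0657]
ee_rot: [-3.142, 0.001, -3.059]
wrist_force: [1.5, 0.3, -2.1]
width: 0.0436
finger_force: 30.0
```

```bash
python3 -m crank '[[0.6,[0,0,0.001],[0,0,0]],[0.6,[0,0,0],[0,0,0]],[0.6,[0,0,0],[0,0,0]]]'; python3 chk.py
```

```text
time: 16.85
tool_pos: [0.5799, -0.0664, 0.0656]
ee_rot: [-3.141, 0.001, -3.059]
wrist_force: [-2.8, 0.2, 5.1]
width: 0.0436
finger_force: 30.0
t 16.9 pos [ 0.5799 -0.0664  0.0656] rot [-1.7999e+02  5.0000e-02 -1.7524e+02] w 0.0436 turn z 0.1 shift [-21.2   1.   29. ]
yel [342. 218.] (array([552.9, -67.3]), 43.6, 39.4, -84.8) z 0.0836 local mm -38.7 0.4
```

```bash
python3 -m crank '[[0.6,[-0.004,0.0005,0],[0,0,0]],[0.6,[-0.004,0.0005,0],[0,0,0]],[0.6,[-0.004,0,0],[0,0,0]],[0.6,[-0.004,0,0],[0,0,0]],[0.6,[-0.001,0,0],[0,0,0]],[0.6,[0,0,0],[0,0,0]],[0.6,[0,0,0],[0,0,0]]]'
python3 -m crank '[[0.6,[-0.001,0,0],[0,0,0]],[0.6,[-0.001,0,0],[0,0,0]],[0.6,[0,0,0],[0,0,0]]]'
python3 -m crank '[[0.6,[-0.001,0,0],[0,0,0]],[0.6,[0,0,0],[0,0,0]]]'
python3 -m crank '[[0.6,[-0.001,0,0],[0,0,0]],[0.6,[0,0,0],[0,0,0]]]'
```

```text
time: 17.6
tool_pos: [0.5957, -0.0645, 0.0656]
ee_rot: [-3.141, -0.002, -3.059]
wrist_force: [-4.8, 0.3, 6.6]
width: 0.0438
finger_force: 30.0
time: 17.9
tool_pos: [0.5977, -0.0643, 0.0656]
ee_rot: [-3.141, -0.002, -3.059]
wrist_force: [-5.5, -0.4, 7.7]
width: 0.0438
finger_force: 30.0
time: 18.1
tool_pos: [0.5981, -0.0643, 0.0656]
ee_rot: [-3.141, -0.003, -3.059]
wrist_force: [-6.7, -1.1, 7.9]
width: 0.044
finger_force: 30.0
time: 18.3
tool_pos: [0.5981, -0.0643, 0.0656]
ee_rot: [-3.141, -0.005, -3.059]
wrist_force: [-9.2, -1.5, 9.3]
width: 0.0438
finger_force: 30.0
```

```bash
python3 -m crank '[[0.6,[0.002,0,-0.001],[0,0,0]],[0.3,[0,0,0],[0,0,0]],[0.3,[0,0,0],[0,0,0]],[0.3,[0,0,0],[0,0,0]],[0.3,[0,0,-0.01],[0,0,0]],[0.2,[0,0,-0.03],[0,0,0]],[0.1,[0,0,-0.04],[0,0,0]],[0,[0,0,-0.03],[0,0,0]]]'
python3 -m crank '[[0,[0.05,0,0],[0,0,0]],[0,[0.05,0,0],[0,0,0]],[0,[0.04,0,0],[0,0,0]],[0,[0,0,0],[0,0,0]],[0,[0,0,0],[0,0,0]]]'
python3 - <<'E'
from h import *
s=vision.snapshot('wrist');cv2.imwrite('pics/w4.png',s['color'][:,:,::-1])
P,d,c=cloud(s);H=hsv(s);h,S=H[...,0],H[...,1];Z=P[...,2]
m=(h>18)&(h<34)&(S>120)&(abs(Z-.082)<.006)&(abs(P[...,1]+.064)<.05)
q=P[m];print(rect(q[:,:2]),np.median(q[:,2]))
m=((h<6)|(h>174))&(S>120)&(Z>.03)&(Z<.08)&(abs(P[...,1]+.064)<.05)
q=P[m];print('red',m.sum(),q.min(0),q.max(0))
plan(.4203,.1334,.12,182.5)
E
```

```text
time: 19.1
tool_pos: [0.5992, -0.0639, 0.1786]
ee_rot: [-3.141, 0.003, -3.059]
wrist_force: [0.3, 0.1, -0.6]
width: 0.0865
finger_force: 0.0
time: 19.6
tool_pos: [0.4592, -0.0756, 0.1766]
ee_rot: [-3.141, 0.003, -3.059]
wrist_force: [-0.9, 0.3, 0.1]
width: 0.094
finger_force: 0.0
(array([590.7, -63.9]), 83.7, 43.2, 4.6) 0.08217388446237872
red 481 [ 0.54746288 -0.08863901  0.0302275 ] [ 0.5519998  -0.0463211   0.05937449]
t 19.6 pos [ 0.4599 -0.0756  0.1765] rot [-1.7996e+02  1.5000e-01 -1.7525e+02] w 0.0939 turn z 2.2 shift [ 30.5 210.5  56.5]
```

View pics/w4.png

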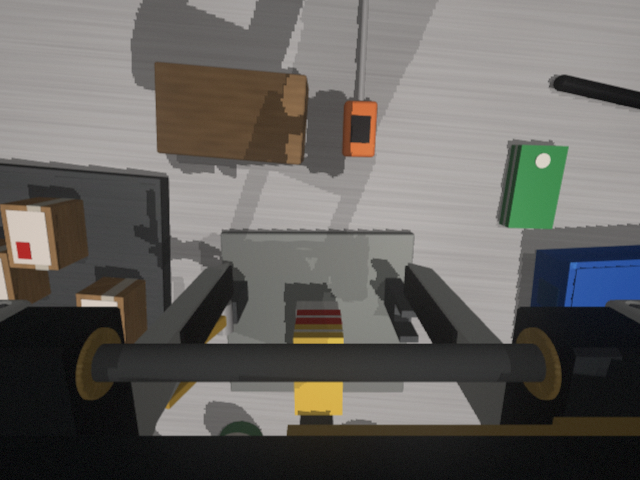

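Yellow sits flush on red (both ends in line at (318,320)). Next green.

```bash
python3 -m crank '[[0,[0,0,0],[0,0,2.2]],[0,[0.006,0.042,0.01],[0,0,0]],[0,[0.006,0.042,0.011],[0,0,0]],[0,[0.006,0.042,0.011],[0,0,0]],[0,[0.006,0.042,0.011],[0,0,0]],[0,[0.006,0.042,0.011],[0,0,0]],[0,[0,0,0],[0,0,0]],[0,[0,0,0],[0,0,0]]]'
python3 - <<'E'
from h import *
s=vision.snapshot('wrist');P,d,c=cloud(s);H=hsv(s);h,S=H[...,0],H[...,1];Z=P[...,2]
m=(h>45)&(h<78)&(S>100)&(abs(Z-.016)<.006)
for mm,ce in comps(m,500): print(ce.round(),rect(P[mm][:,:2]),np.median(P[mm][:,2]))
plan(.4203,.1334,.005,182.5)
E
```

```text
time: 20.45
tool_pos: [0.4205, 0.1341, 0.1215]
ee_rot: [-3.141, -0.0, -3.094]
wrist_force: [0.2, -1.5, 0.3]
width: 0.0942
finger_force: 0.0
[317. 221.] (array([410.9, 133.5]), 79.5, 42.9, 3.1) 0.016209376560159576
t 20.5 pos [0.4208 0.1332 0.1218] rot [-1.7997e+02  3.0000e-02 -1.7738e+02] w 0.0938 turn z 0.1 shift [  0.5   0.2 116.8]
```

```bash
python3 -m crank '[[0,[0,0,0.035],[0,0,0]],[0,[0,0.001,0.035],[0,0,0]],[0,[0,0,0.035],[0,0,0]],[0,[0,0,0.013],[0,0,0]],[0,[0,0,0],[0,0,0]],[0.6,[0,0,0],[0,0,0]],[0.6,[0,0,0],[0,0,0]],[0.6,[0,0,0],[0,0,0]]]'
python3 -m crank '[[0.6,[0,0,0],[0,0,0]],[0.6,[0,0,0],[0,0,0]],[0.6,[0,0,0],[0,0,0]],[0.6,[0,0,0],[0,0,0]],[0.6,[0,0,0],[0,0,0]]]'
python3 -m crank '[[0.6,[0,0,-0.03],[0,0,0]],[0.6,[0,0,-0.04],[0,0,0]],[0.6,[0,0,-0.04],[0,0,0]],[0.6,[0,0,-0.04],[0,0,0]],[0.6,[0,0,-0.04],[0,0,-2.2]],[0.6,[0,0,0],[0,0,0]],[0.6,[0,0,0],[0,0,0]]]'
python3 -c "
from h import *
plan(.58,-.0655,.19,184.7)"
```

```text
time: 21.3
tool_pos: [0.4208, 0.134, 0.0048]
ee_rot: [3.141, 0.003, -3.097]
wrist_force: [0.5, 0.3, 0.0]
width: 0.0728
finger_force: 0.0
time: 21.8
tool_pos: [0.4196, 0.134, 0.0036]
ee_rot: [-3.141, 0.0, -3.097]
wrist_force: [-0.4, 0.2, 1.5]
width: 0.0436
finger_force: 30.0
time: 22.5
tool_pos: [0.4199, 0.1341, 0.1938]
ee_rot: [3.141, 0.001, -3.059]
wrist_force: [0.6, -0.3, -2.9]
width: 0.0437
finger_force: 30.0
t 22.5 pos [0.4199 0.1341 0.1938] rot [ 1.7998e+02  7.0000e-02 -1.7526e+02] w 0.0437 turn z 0.0 shift [-143.2 -212.     3.8]
```

```bash
python3 -m crank '[[0.6,[-0.016,-0.024,0],[0,0,0]],[0.6,[-0.026,-0.038,0],[0,0,0]],[0.6,[-0.026,-0.038,0],[0,0,0]],[0.6,[-0.026,-0.038,0],[0,0,0]],[0.6,[-0.026,-0.038,0],[0,0,0]],[0.6,[-0.022,-0.036,0],[0,0,0]],[0.6,[0,0,0],[0,0,0]],[0.6,[0,0,0],[0,0,0]]]'
python3 -m crank '[[0.6,[0,0,0.03],[0,0,0]],[0.6,[0,0,0.03],[0,0,0]],[0.6,[0,0,0.03],[0,0,0]],[0.6,[0,0,0.008],[0,0,0]],[0.6,[0,0,0],[0,0,0]],[0.6,[0,0,0],[0,0,0]],[0.6,[0,0,0],[0,0,0]]]'
python3 chk.py
```

```text
time: 23.3
tool_pos: [0.5775, -0.0658, 0.1897]
ee_rot: [3.139, -0.006, -3.06]
wrist_force: [0.3, 0.3, -1.8]
width: 0.0436
finger_force: 30.0
time: 24.0
tool_pos: [0.58, -0.0654, 0.0978]
ee_rot: [-3.141, 0.004, -3.058]
wrist_force: [0.3, -0.6, -1.6]
width: 0.0434
finger_force: 30.0
t 24.0 pos [ 0.58   -0.0654  0.0978] rot [-179.94    0.22 -175.22] w 0.0434 turn z 0.1 shift [-21.1   0.   61.2]
grn [342. 215.] (array([552.8, -66.8]), 42.1, 41.3, -85.5) z 0.1115 local mm -38.8 0.9
```

```bash
python3 -m crank '[[0.6,[0,0,0.003],[0,0,0]],[0.6,[0,0,0.003],[0,0,0]],[0.6,[0,0,0.002],[0,0,0]],[0.6,[0,0,0],[0,0,0]],[0.6,[0,0,0],[0,0,0]]]'
python3 -m crank '[[0.6,[0,0,0.001],[0,0,0]],[0.6,[0,0,0],[0,0,0]],[0.6,[0,0,0],[0,0,0]]]'
python3 -m crank '[[0.6,[0,0,0.001],[0,0,0]],[0.6,[0,0,0],[0,0,0]],[0.6,[0,0,0],[0,0,0]]]'
```

```text
time: 24.55
tool_pos: [0.5789, -0.0656, 0.0876]
ee_rot: [-3.142, 0.0, -3.059]
wrist_force: [-0.4, -0.2, -0.6]
width: 0.044
finger_force: 30.0
time: 24.85
tool_pos: [0.5789, -0.0656, 0.0876]
ee_rot: [-3.141, 0.001, -3.059]
wrist_force: [-1.9, 0.2, 5.3]
width: 0.0439
finger_force: 30.0
time: 25.15
tool_pos: [0.5789, -0.0656, 0.0876]
ee_rot: [-3.141, 0.001, -3.059]
wrist_force: [-5.3, 0.9, 9.1]
width: 0.0436
finger_force: 30.0
```

```bash
python3 -m crank '[[0.6,[-0.004,0,-0.0005],[0,0,0]],[0.6,[-0.004,0.0003,0],[0,0,0]],[0.6,[-0.004,0,0],[0,0,0]],[0.6,[-0.004,0,0],[0,0,0]],[0.6,[-0.001,0,0],[0,0,0]],[0.6,[0,0,0],[0,0,0]],[0.6,[0,0,0],[0,0,0]]]'
python3 -m crank '[[0.6,[-0.001,0,0],[0,0,0]],[0.6,[-0.001,0,0],[0,0,0]],[0.6,[0,0,0],[0,0,0]]]'
python3 -m crank '[[0.6,[-0.001,0,0],[0,0,0]],[0.6,[0,0,0],[0,0,0]]]'
python3 -m crank '[[0.6,[-0.001,0,0],[0,0,0]],[0.6,[0,0,0],[0,0,0]]]'
python3 -m crank '[[0.6,[-0.001,0,0],[0,0,0]],[0.6,[0,0,0],[0,0,0]]]'
```

```text
time: 25.85
tool_pos: [0.595, -0.0643, 0.0876]
ee_rot: [-3.141, -0.001, -3.059]
wrist_force: [-4.7, -0.3, 8.1]
width: 0.0437
finger_force: 30.0
time: 26.15
tool_pos: [0.597, -0.0641, 0.0876]
ee_rot: [-3.141, -0.001, -3.059]
wrist_force: [-5.1, -0.5, 8.4]
width: 0.0438
finger_force: 30.0
time: 26.35
tool_pos: [0.5977, -0.064, 0.0876]
ee_rot: [-3.141, -0.002, -3.059]
wrist_force: [-5.7, -0.1, 8.0]
width: 0.0434
finger_force: 30.0
time: 26.55
tool_pos: [0.5989, -0.0639, 0.0876]
ee_rot: [-3.141, -0.001, -3.059]
wrist_force: [-5.3, -0.3, 8.1]
width: 0.0435
finger_force: 30.0
time: 26.75
tool_pos: [0.5989, -0.0639, 0.0876]
ee_rot: [-3.141, -0.003, -3.059]
wrist_force: [-7.8, -0.4, 9.2]
width: 0.044
finger_force: 30.0
```

```bash
python3 -m crank '[[0.6,[0.002,0,-0.001],[0,0,0]],[0.3,[0,0,0],[0,0,0]],[0.3,[0,0,0],[0,0,0]],[0.3,[0,0,0],[0,0,0]],[0.3,[0,0,-0.01],[0,0,0]],[0.2,[0,0,-0.03],[0,0,0]],[0.1,[0,0,-0.04],[0,0,0]],[0.2,[0,0,-0.04],[0,0,0]]]'
python3 -m crank '[[0.4,[0.05,0,-0.03],[0,0,0]],[0.4,[0.05,0,-0.03],[0,0,0]],[0.4,[0.05,0,-0.02],[0,0,0]],[0.4,[0,0,0],[0,0,0]],[0.4,[0,0,0],[0,0,0]]]'
python3 chk.py; python3 - <<'E'
from h import *
s=vision.snapshot('wrist')
P,d,c=cloud(s);H=hsv(s);h,S,V=H[...,0],H[...,1],H[...,2];Z=P[...,2]
m=(h>45)&(h<78)&(S>100)&(abs(Z-.1)<.008)&(abs(P[...,1]+.064)<.05)
if m.sum():q=P[m];print('wrist grn',rect(q[:,:2]),np.median(q[:,2]))
C=np.array([.5915,-.0645,0]);a=np.radians(4.7);Rc=np.array([[np.cos(a),-np.sin(a),0],[np.sin(a),np.cos(a),0],[0,0,1]])
for nm in('top','side'):
    s=vision.snapshot(nm);P,d,c=cloud(s);H=hsv(s);L=(P-C)@Rc
    box=(L[...,0]>-.125)&(L[...,0]<-.03)&(L[...,1]>-.2)&(L[...,1]<-.06)&(L[...,2]>.1)&(L[...,2]<.27)
    y=(H[...,0]>15)&(H[...,0]<34)&(H[...,1]>120)
    for n,m in(('yel',box&y),('dark',box&(H[...,2]<70)&~y)):
        if m.sum()>5:q=L[m];print(nm,n,m.sum(),q.min(0).round(3),q.max(0).round(3),np.median(q,0).round(3), 'ang',np.median(np.arctan2(q[:,2]-.07,q[:,1]+.084)).round(3))
    cv2.imwrite(f'pics/{nm}2.png',s['color'][:,:,::-1])
E
```

```text
time: 27.55
tool_pos: [0.5983, -0.0634, 0.2084]
ee_rot: [3.141, -0.001, -3.058]
wrist_force: [-0.1, -0.6, -0.1]
width: 0.0767
finger_force: 0.0
time: 28.05
tool_pos: [0.4671, -0.0746, 0.2788]
ee_rot: [-3.14, 0.004, -3.059]
wrist_force: [-0.4, 0.1, -0.7]
width: 0.0566
finger_force: 0.0
t 28.1 pos [ 0.4671 -0.0746  0.2788] rot [-179.93    0.24 -175.27] w 0.0566 turn z 0.0 shift [-1.344e+02 -1.000e-01  2.422e+02]
wrist grn (array([581.6, -64.7]), 65.6, 43.1, 5.4) 0.10001286620479921
top yel 57 [-0.064 -0.145  0.159] [-0.047 -0.127  0.241] [-0.055 -0.134  0.232] ang 1.882
top dark 86 [-0.102 -0.133  0.198] [-0.06  -0.122  0.214] [-0.083 -0.127  0.208] ang 1.873
side yel 353 [-0.062 -0.148  0.1  ] [-0.051 -0.074  0.24 ] [-0.056 -0.11   0.177] ang 1.839
side dark 107 [-0.103 -0.132  0.163] [-0.062 -0.109  0.212] [-0.082 -0.125  0.207] ang 1.867
```

```bash
python3 -c "
from h import *
plan(.5152,-.1978,.25,184.7)"
```

```text
t 28.2 pos [ 0.4674 -0.0743  0.2753] rot [ 1.7992e+02 -1.6000e-01 -1.7522e+02] w 0.0563 turn z 0.1 shift [ -37.5 -127.    25.3]
```

View pics/side2.png

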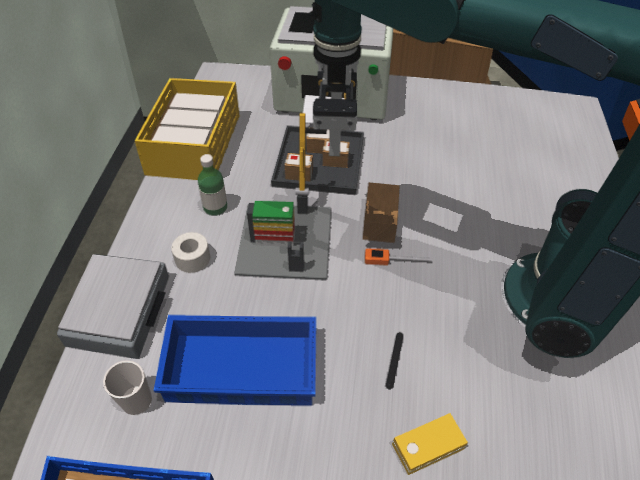

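Side view: all three slabs are stacked flush at (272,222) against the stop, the gate is upright at (303,150), and the bystanders have not moved. Next is gripping the gate handle.

```bash
python3 -m crank '[[0.45,[-0.005,-0.032,0],[0,0,0]],[0.45,[-0.01,-0.032,0],[0,0,0]],[0.45,[-0.011,-0.032,0],[0,0,0]],[0.45,[-0.011,-0.031,0.01],[0,0,0]],[0.45,[0,0,0.01],[0,0,0]],[0.45,[0,0,0],[0,0,0]],[0.45,[0,0,0],[0,0,0]]]'
python3 - <<'E'
from h import *
plan(.5152,-.1978,.184,184.7)
C=np.array([.5915,-.0645,0]);a=np.radians(4.7);Rc=np.array([[np.cos(a),-np.sin(a),0],[np.sin(a),np.cos(a),0],[0,0,1]])
s=vision.snapshot('wrist');cv2.imwrite('pics/w5.png',s['color'][:,:,::-1])
P,d,c=cloud(s);L=(P-C)@Rc;H=hsv(s)
m=(L[...,2]>.19)&(L[...,2]<.22)&(abs(L[...,0]+.085)<.03)&(abs(L[...,1]+.127)<.03)&(H[...,1]<120)
q=L[m]
if len(q):print(len(q),q.min(0).round(3),q.max(0).round(3),np.median(q,0).round(3))
E
```

```text
time: 28.95
tool_pos: [0.5142, -0.1971, 0.256]
ee_rot: [3.14, -0.002, -3.058]
wrist_force: [0.2, -0.4, 0.8]
width: 0.0516
finger_force: 0.0
t 28.9 pos [ 0.5142 -0.1971  0.256 ] rot [ 1.7990e+02 -1.1000e-01 -1.7519e+02] w 0.0516 turn z 0.1 shift [-0.9 -0.8 72. ]
1069 [-0.104 -0.14   0.197] [-0.059 -0.122  0.219] [-0.084 -0.128  0.206]
```

View pics/w5.png

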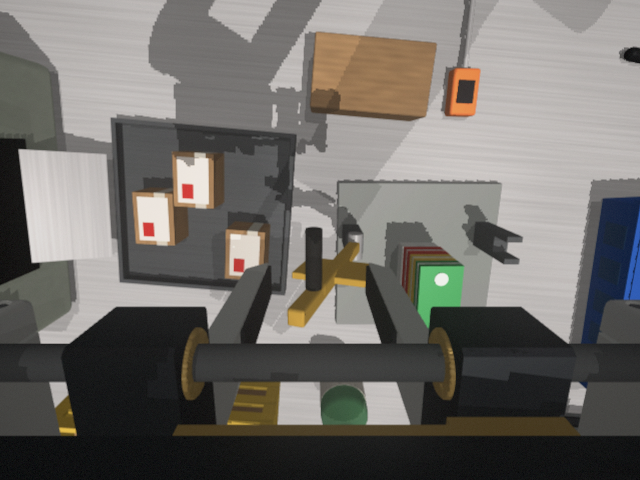

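Wrist view: the handle (314,258) lies centred between the fingers. The cartons are at (197,180), (158,218) and (246,255); one has shifted. I'll close on the handle and swing the gate.

```bash
python3 -m crank '[[0.45,[0,-0.001,0.025],[0,0,0]],[0.45,[0,0,0.025],[0,0,0]],[0.45,[0,0,0.02],[0,0,0]],[0.45,[0,0,0],[0,0,0]],[0.9,[0,0,0],[0,0,0]],[0.9,[0,0,0],[0,0,0]],[0.9,[0,0,0],[0,0,0]],[0.9,[0,0,0],[0,0,0]]]'
python3 -m crank '[[0.9,[0,0,0],[0,0,0]],[0.9,[0,0,0],[0,0,0]],[0.9,[0,0,0],[0,0,0]],[0.9,[0,0,0],[0,0,0]]]'
```

```text
time: 29.8
tool_pos: [0.5149, -0.1992, 0.1883]
ee_rot: [-3.14, 0.002, -3.059]
wrist_force: [-0.0, 0.4, 0.3]
width: 0.0231
finger_force: 0.0
time: 30.2
tool_pos: [0.5147, -0.1995, 0.1876]
ee_rot: [-3.14, 0.001, -3.059]
wrist_force: [0.1, -1.6, 2.4]
width: 0.0113
finger_force: 30.0
```

```bash
python3 -m crank '[[0.9,[0,0.0178,-0.0046],[0,0,0]],[0.9,[0,0.0167,-0.0022],[0,0,0]],[0.9,[0,0.0168,-0.0002],[0,0,0]],[0.9,[0,0.0167,0.0019],[0,0,0]],[0.9,[0,0,0],[0,0,0]]]'
python3 -m crank '[[0.9,[0,0.0163,0.0038],[0,0,0]],[0.9,[0,0.0158,0.0058],[0,0,0]],[0.9,[0,0.015,0.0076],[0,0,0]],[0.9,[0,0.0139,0.0094],[0,0,0]],[0.9,[0,0,0],[0,0,0]]]'
```

```text
time: 30.7
tool_pos: [0.5091, -0.1274, 0.1925]
ee_rot: [3.138, 0.002, -3.055]
wrist_force: [1.8, 2.6, 6.7]
width: 0.011
finger_force: 30.0
time: 31.2
tool_pos: [0.5039, -0.0667, 0.1631]
ee_rot: [3.137, 0.0, -3.056]
wrist_force: [6.2, 0.8, -1.0]
width: 0.011
finger_force: 30.0
```

```bash
python3 -m crank '[[0.9,[0,0.0127,0.0109],[0,0,0]],[0.9,[0,0.0113,0.0124],[0,0,0]],[0.9,[0,0.0098,0.0137],[0,0,0]],[0.9,[0,0.0081,0.0147],[0,0,0]],[0.9,[0,0,0],[0,0,0]]]'
python3 -m crank '[[0.9,[0,0.0062,0.0156],[0,0,0]],[0.9,[0,0.0043,0.0162],[0,0,0]],[0.9,[0,0.0021,0.0138],[0,0,0]],[0.9,[0,0.0007,0.007],[0,0,0]],[0.9,[0,0,0],[0,0,0]],[0.9,[0,0,0],[0,0,0]]]'
```

```text
time: 31.7
tool_pos: [0.5006, -0.0273, 0.1103]
ee_rot: [3.141, 0.001, -3.057]
wrist_force: [9.1, -2.9, -3.2]
width: 0.0112
finger_force: 30.0
time: 32.3
tool_pos: [0.4999, -0.0173, 0.0607]
ee_rot: [-3.136, 0.002, -3.059]
wrist_force: [5.4, -8.1, 1.5]
width: 0.0106
finger_force: 30.0
```

```bash
python3 -m crank '[[0.9,[0,0,0.003],[0,0,0]],[0.9,[0,0,0.003],[0,0,0]],[0.9,[0,0,0],[0,0,0]],[0.9,[0,0,0],[0,0,0]]]'
python3 -m crank '[[0.9,[0,0,0.001],[0,0,0]],[0.9,[0,0,0.001],[0,0,0]],[0.9,[0,0,0],[0,0,0]]]'
```

```text
time: 32.7
tool_pos: [0.5002, -0.0173, 0.0602]
ee_rot: [-3.136, 0.004, -3.059]
wrist_force: [-3.6, -6.9, 24.5]
width: 0.0112
finger_force: 30.0
time: 33.0
tool_pos: [0.5003, -0.0173, 0.06]
ee_rot: [-3.135, 0.004, -3.059]
wrist_force: [-8.3, -6.5, 32.3]
width: 0.011
finger_force: 30.0
```

```bash
python3 -m crank '[[0.9,[0,0,-0.004],[0,0,0]],[0.6,[0,0,0],[0,0,0]],[0.6,[0,0,0],[0,0,0]],[0.6,[0,0,0],[0,0,0]],[0.6,[0,0,-0.03],[0,0,0]],[0.5,[0,0,-0.045],[0,0,0]],[0.4,[0,0,-0.045],[0,0,0]],[0.4,[0,0,-0.045],[0,0,0]]]'
python3 -m crank '[[0.3,[0.05,0,-0.03],[0,0,0]],[0.3,[0.05,0,0],[0,0,0]],[0.3,[0.05,0,0],[0,0,0]],[0.3,[0,0,0],[0,0,0]]]'
python3 - <<'E'
from h import *
C=np.array([.5915,-.0645,0]);a=np.radians(4.7);Rc=np.array([[np.cos(a),-np.sin(a),0],[np.sin(a),np.cos(a),0],[0,0,1]])
for nm in('top','side'):
    s=vision.snapshot(nm);P,d,c=cloud(s);H=hsv(s);L=(P-C)@Rc
    y=(H[...,0]>15)&(H[...,0]<34)&(H[...,1]>120)
    m=y&(abs(L[...,0]+.055)<.02)&(abs(L[...,1])<.11)&(L[...,2]>.04)&(L[...,2]<.25)
    q=L[m]
    for r in((-.07,-.03),(.03,.055),(.06,.1)):
        k=q[(q[:,1]>r[0])&(q[:,1]<r[1])]
        if len(k):print(nm,r,len(k),'zmax',np.percentile(k[:,2],[50,95]).round(4))
    cv2.imwrite(f'pics/{nm}3.png',s['color'][:,:,::-1])
    Z=P[...,2];R=(P[...,0]>.4)&(P[...,0]<.7)&(P[...,1]>-.45)&(P[...,1]<-.17)&(abs(Z-.05)<.006)
    for mm,ce in comps(R,80): print(nm,'carton',ce.round(),np.median(Z[mm]).round(4),rect(P[mm][:,:2]))
plan(.5,-.3,.2,180)
E
```

```text
time: 33.8
tool_pos: [0.4975, -0.0143, 0.2216]
ee_rot: [3.139, -0.005, -3.058]
wrist_force: [0.5, -0.1, -0.5]
width: 0.0555
finger_force: 0.0
time: 34.2
tool_pos: [0.3517, -0.0262, 0.2469]
ee_rot: [3.14, -0.003, -3.059]
wrist_force: [0.5, -0.2, 0.8]
width: 0.0662
finger_force: 0.0
top (-0.07, -0.03) 78 zmax [0.0747 0.0803]
top (0.03, 0.055) 49 zmax [0.0754 0.079 ]
top (0.06, 0.1) 69 zmax [0.0756 0.083 ]
top carton [423. 213.] 0.0499 (array([ 574.4, -275. ]), 61.1, 44.6, -1.7)
top carton [455. 236.] 0.0498 (array([ 515.5, -355.6]), 133.6, 70.5, -43.6)
side (-0.07, -0.03) 57 zmax [0.0757 0.0782]
side (0.03, 0.055) 53 zmax [0.0761 0.0788]
side (0.06, 0.1) 92 zmax [0.0757 0.0787]
side carton [327. 141.] 0.0512 (array([ 514.4, -357. ]), 134.4, 71.4, -45.5)
side carton [299. 161.] 0.0506 (array([ 570.5, -276.8]), 60.8, 51.7, -0.8)
t 34.3 pos [ 0.3557 -0.0266  0.2469] rot [ 1.7993e+02 -4.0000e-02 -1.7524e+02] w 0.0659 turn z 4.8 shift [-144.3 -273.4   46.9]
```

View pics/top3.png

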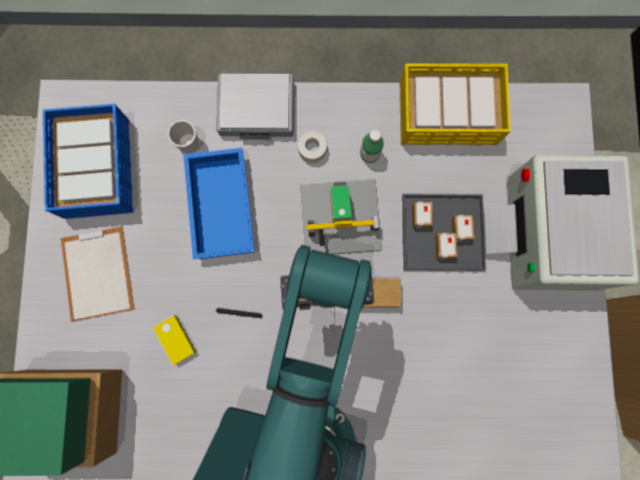

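The top view shows the gate level across the stack (z 0.076 all along) and the tote empty. The cartons are at (423,213), (463,227) and (447,246); that last one was knocked. I'll go there for a close look.

```bash
python3 -m crank '[[0.3,[0,-0.03,0],[0,0,4.8]],[0.3,[-0.018,-0.04,0],[0,0,0]],[0.3,[-0.018,-0.04,0],[0,0,0]],[0.3,[-0.018,-0.04,0],[0,0,0]],[0.3,[-0.018,-0.04,0],[0,0,0]],[0.3,[-0.018,-0.04,0],[0,0,0]],[0.3,[-0.018,-0.04,0],[0,0,0]],[0.3,[0,0,0],[0,0,0]]]'
cat > car.py <<'E'
from h import *
import sys
s=vision.snapshot('wrist');cv2.imwrite(sys.argv[1],s['color'][:,:,::-1])
P,d,c=cloud(s);H=hsv(s);Z=P[...,2];C=(P[...,0]>.4)&(P[...,0]<.68)&(P[...,1]>-.45)&(P[...,1]<-.2)
m=C&(abs(Z-.05)<.008)&(H[...,1]<60)&(H[...,2]>110)   # white labels
for mm,ce in comps(m,150): print('label',ce.round(),rect(P[mm][:,:2]),np.median(Z[mm]).round(4))
m=C&(abs(Z-.049)<.006)
for mm,ce in comps(m,300): print('top',ce.round(),rect(P[mm][:,:2]))
m=C&(H[...,2]<75)&(H[...,1]<80)&(abs(Z-.02)<.006);q=P[m];print('wall',np.percentile(q,[1,99],axis=0).round(3)[:,:2] if len(q) else 0)
plan(.574,-.275,.12,178.5)
E
python3 car.py pics/w6.png
```

```text
time: 35.1
tool_pos: [0.4688, -0.3012, 0.2422]
ee_rot: [3.137, -0.006, 3.138]
wrist_force: [-0.5, 0.2, -0.1]
width: 0.0655
finger_force: 0.0
label [287. 232.] (array([ 491.1, -335.1]), 60.5, 35.1, 1.0) 0.0486
label [187. 260.] (array([ 526.9, -447.2]), 111.6, 5.5, -0.0) 0.043
label [251. 265.] (array([ 538. , -379.4]), 60.9, 34.5, 2.5) 0.0485
label [340. 301.] (array([ 572.7, -275.8]), 61.2, 34.7, -0.1) 0.0485
top [274. 243.] (array([ 506.6, -350.3]), 116.3, 72.8, -43.9)
top [338. 301.] (array([ 572.5, -276.5]), 61.5, 44.8, -0.3)
wall [[ 0.431 -0.435]
 [ 0.63  -0.233]]
t 35.1 pos [ 0.4681 -0.2988  0.2434] rot [179.69  -0.33 179.85] w 0.0657 turn z 1.4 shift [-105.2   26.6  123.4]
```

View pics/w6.png

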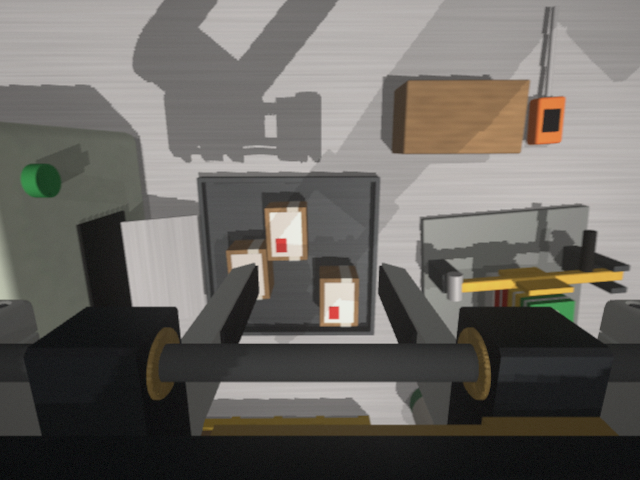

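The wrist view shows three upright cartons with labels up at (287,232), (248,270) and (340,300). Taking the last one first.

```bash
python3 -m crank '[[0.35,[-0.035,0.008,0.03],[0,0,0]],[0.35,[-0.035,0.008,0.04],[0,0,0]],[0.35,[-0.035,0.007,0.04],[0,0,0]],[0.35,[0,0,0.01],[0,0,0]],[0.35,[0,0,0],[0,0,0]],[0.35,[0,0,0],[0,0,0]]]'
python3 -c "
from h import *
plan(.5735,-.2755,.025,179.5)"
```

```text
time: 35.75
tool_pos: [0.5673, -0.2751, 0.1346]
ee_rot: [-3.141, 0.001, 3.141]
wrist_force: [0.6, -0.3, 0.9]
width: 0.061
finger_force: 0.0
t 35.8 pos [ 0.5673 -0.2751  0.1346] rot [-1.7997e+02  5.0000e-02  1.7999e+02] w 0.061 turn z 0.5 shift [ -6.2  -0.4 109.6]
```

```bash
python3 -m crank '[[0.35,[-0.006,0,0.03],[0,0,0.5]],[0.35,[0,0,0.04],[0,0,0]],[0.35,[0,0,0.03],[0,0,0]],[0.35,[0,0,0.01],[0,0,0]],[0.35,[0,0,0],[0,0,0]],[0.6,[0,0,0],[0,0,0]],[0.6,[0,0,0],[0,0,0]],[0.6,[0,0,0],[0,0,0]]]'
python3 -m crank '[[0.6,[0,0,0],[0,0,0]],[0.6,[0,0,0],[0,0,0]],[0.6,[0,0,0],[0,0,0]]]'
python3 -m crank '[[0.6,[0,0,-0.03],[0,0,0]],[0.6,[0,0,-0.04],[0,0,0]],[0.6,[0,0,-0.05],[0,0,0]],[0.6,[0,0,-0.05],[0,0,-8]],[0.6,[0,0,-0.04],[0,0,0]],[0.6,[0,0,0],[0,0,0]]]'
python3 -c "
from h import *
plan(.6709,.2563,.2,187.5)"
```

```text
time: 36.55
tool_pos: [0.5748, -0.2766, 0.0266]
ee_rot: [-3.139, 0.005, 3.132]
wrist_force: [-0.8, -0.8, 4.8]
width: 0.0447
finger_force: 30.0
time: 36.85
tool_pos: [0.5749, -0.2766, 0.0266]
ee_rot: [-3.139, 0.004, 3.132]
wrist_force: [-1.0, -0.5, 6.7]
width: 0.0446
finger_force: 30.0
time: 37.45
tool_pos: [0.5759, -0.2767, 0.2428]
ee_rot: [-3.132, 0.012, -3.011]
wrist_force: [1.0, -0.2, -0.0]
width: 0.0445
finger_force: 30.0
t 37.5 pos [ 0.5759 -0.2767  0.2428] rot [-179.46    0.71 -172.53] w 0.0445 turn z -0.0 shift [-163.8  516.    42.8]
```

```bash
python3 -m crank '[[0.6,[-0.007,0.022,0],[0,0,0]],[0.6,[-0.014,0.044,0],[0,0,0]],[0.6,[-0.014,0.044,0],[0,0,0]],[0.6,[-0.014,0.044,0],[0,0,0]],[0.6,[-0.014,0.044,0],[0,0,0]],[0.6,[-0.014,0.044,0],[0,0,0]],[0.6,[-0.014,0.044,0],[0,0,0]],[0.6,[-0.014,0.044,0],[0,0,0]]]'
python3 -m crank '[[0.6,[-0.014,0.044,0],[0,0,0]],[0.6,[-0.014,0.044,0],[0,0,0]],[0.6,[-0.014,0.044,0],[0,0,0]],[0.6,[-0.014,0.044,0],[0,0,0]],[0.6,[0,0,0],[0,0,0]],[0.6,[0,0,0],[0,0,0]],[0.6,[0,0,0],[0,0,0]]]'
python3 -c "
from h import *
plan(.6709,.2563,.0276,187.5)
s=vision.snapshot('wrist');cv2.imwrite('pics/w7.png',s['color'][:,:,::-1])"
```

```text
time: 38.25
tool_pos: [0.634, 0.0675, 0.2318]
ee_rot: [3.141, -0.002, -3.012]
wrist_force: [1.0, 0.0, -1.5]
width: 0.0447
finger_force: 30.0
time: 38.95
tool_pos: [0.667, 0.2461, 0.2325]
ee_rot: [-3.141, -0.002, -3.012]
wrist_force: [1.4, -0.8, -0.5]
width: 0.0447
finger_force: 30.0
t 39.0 pos [0.667  0.2461 0.2325] rot [-1.7996e+02 -9.0000e-02 -1.7260e+02] w 0.0447 turn z -0.1 shift [ -5.2   9.6 204.9]
```

View pics/w7.png

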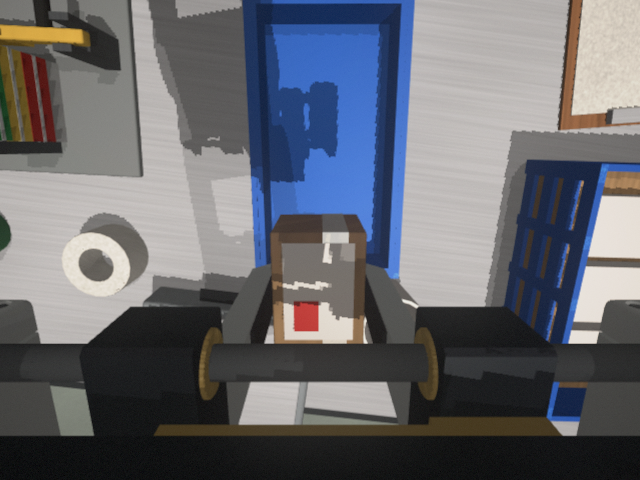

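The carton is held level (318,280) with the tote below it. Lowering.

```bash
python3 -m crank '[[0.6,[-0.005,0.009,0.03],[0,0,0]],[0.6,[0,0,0.045],[0,0,0]],[0.6,[0,0,0.045],[0,0,0]],[0.6,[0,0,0.045],[0,0,0]],[0.6,[0,0,0.03],[0,0,0]],[0.6,[0,0,0],[0,0,0]],[0.6,[0,0,0],[0,0,0]]]'
python3 -m crank '[[0.6,[0,0,0.003],[0,0,0]],[0.6,[0,0,0.003],[0,0,0]],[0.6,[0,0,0.002],[0,0,0]],[0.6,[0,0,0],[0,0,0]]]'
```

```text
time: 39.7
tool_pos: [0.6713, 0.2555, 0.0391]
ee_rot: [-3.142, -0.0, -3.013]
wrist_force: [-0.2, -0.2, -0.1]
width: 0.0445
finger_force: 30.0
time: 40.1
tool_pos: [0.6712, 0.257, 0.0311]
ee_rot: [3.141, 0.001, -3.011]
wrist_force: [-0.2, 0.9, -0.4]
width: 0.0444
finger_force: 30.0
```

```bash
python3 -m crank '[[0.6,[0,0,0.002],[0,0,0]],[0.6,[0,0,0.002],[0,0,0]],[0.6,[0,0,0],[0,0,0]]]'
python3 -m crank '[[0.35,[0,0,0],[0,0,0]],[0.35,[0,0,0],[0,0,0]],[0.35,[0,0,0],[0,0,0]],[0.35,[0,0,-0.03],[0,0,0]],[0.35,[0,0,-0.04],[0,0,0]],[0.35,[0,0,-0.045],[0,0,0]],[0.35,[0,0,-0.045],[0,0,0]],[0.35,[0,0,-0.045],[0,0,0]]]'
python3 -m crank '[[0.35,[0.014,-0.022,0],[0,0,4.3]],[0.35,[0.014,-0.044,0],[0,0,4.2]],[0.35,[0.014,-0.044,0],[0,0,0]],[0.35,[0.014,-0.044,0],[0,0,0]],[0.35,[0.014,-0.044,0],[0,0,0]],[0.35,[0.014,-0.044,0],[0,0,0]],[0.35,[0.014,-0.044,0],[0,0,0]],[0.35,[0.014,-0.044,0],[0,0,0]]]'
python3 -c "
from h import *
plan(.486,-.335,.2,181)"
```

```text
time: 40.4
tool_pos: [0.6713, 0.257, 0.0277]
ee_rot: [3.141, 0.001, -3.011]
wrist_force: [-1.0, -0.5, 3.2]
width: 0.0449
finger_force: 30.0
time: 41.2
tool_pos: [0.6708, 0.2567, 0.233]
ee_rot: [3.142, -0.0, -3.012]
wrist_force: [0.8, 0.8, 0.1]
width: 0.0609
finger_force: 0.0
time: 42.0
tool_pos: [0.5588, -0.0755, 0.2313]
ee_rot: [-3.142, 0.0, 3.124]
wrist_force: [0.5, 0.5, 1.1]
width: 0.0609
finger_force: 0.0
t 42.0 pos [ 0.5588 -0.0755  0.2313] rot [-1.8000e+02  2.0000e-02  1.7897e+02] w 0.0609 turn z -2.0 shift [  77.3 -258.2   31.3]
```

```bash
python3 -m crank '[[0.35,[0.013,-0.043,0.01],[0,0,-2]],[0.35,[0.013,-0.043,0.01],[0,0,0]],[0.35,[0.013,-0.043,0.01],[0,0,0]],[0.35,[0.013,-0.043,0.02],[0,0,0]],[0.35,[0.013,-0.043,0.02],[0,0,0]],[0.35,[0.012,-0.042,0.02],[0,0,0]],[0.35,[0,0,0],[0,0,0]],[0.35,[0,0,0],[0,0,0]]]'
python3 car.py pics/w8.png
python3 -c "
from h import *
plan(.486,-.335,.025,181)"
```

```text
time: 42.8
tool_pos: [0.4847, -0.3321, 0.1404]
ee_rot: [3.14, -0.001, -3.127]
wrist_force: [-0.3, -0.1, 0.1]
width: 0.061
finger_force: 0.0
label [314. 242.] (array([ 491.3, -336. ]), 59.7, 34.2, 1.4) 0.0487
label [176. 261.] (array([ 509.6, -447.6]), 77.0, 4.7, -0.0) 0.043
label [269. 300.] (array([ 538. , -370.7]), 60.9, 24.2, -9.4) 0.0486
top [300. 260.] (array([ 514.9, -346.1]), 117.6, 66.2, -9.6)
wall [[ 0.431 -0.439]
 [ 0.563 -0.234]]
t 42.9 pos [ 0.4856 -0.3314  0.1415] rot [ 1.7995e+02  2.0000e-02 -1.7906e+02] w 0.0611 turn z 2.4 shift [-86.8  58.7  21.5]
t 42.9 pos [ 0.4856 -0.3314  0.1415] rot [ 1.7995e+02  2.0000e-02 -1.7906e+02] w 0.0611 turn z -0.1 shift [ -0.3  -3.6 116.5]
```

```bash
python3 -m crank '[[0.35,[0,-0.004,0.03],[0,0,0]],[0.35,[0,0,0.04],[0,0,0]],[0.35,[0,0,0.033],[0,0,0]],[0.35,[0,0,0.01],[0,0,0]],[0.35,[0,0,0.003],[0,0,0]],[0.35,[0,0,0],[0,0,0]],[0.6,[0,0,0],[0,0,0]],[0.6,[0,0,0],[0,0,0]]]'
python3 -m crank '[[0.6,[0,0,0],[0,0,0]],[0.6,[0,0,0],[0,0,0]],[0.6,[0,0,0],[0,0,0]]]'
python3 -m crank '[[0.6,[0,0,-0.03],[0,0,0]],[0.6,[0,0,-0.04],[0,0,0]],[0.6,[0,0,-0.05],[0,0,0]],[0.6,[0,0,-0.05],[0,0,-6.5]],[0.6,[0,0,-0.04],[0,0,0]],[0.6,[0,0,0],[0,0,0]]]'
python3 -c "
from h import *
plan(.5925,.2465,.2,187.5)"
```

```text
time: 43.65
tool_pos: [0.4868, -0.3366, 0.0277]
ee_rot: [-3.139, 0.003, -3.125]
wrist_force: [0.6, 0.3, -0.8]
width: 0.0482
finger_force: 0.0
time: 43.95
tool_pos: [0.4865, -0.3366, 0.0274]
ee_rot: [-3.139, 0.003, -3.125]
wrist_force: [0.1, 0.2, 6.2]
width: 0.0447
finger_force: 30.0
time: 44.55
tool_pos: [0.4876, -0.3376, 0.2433]
ee_rot: [-3.132, 0.009, -3.012]
wrist_force: [-0.3, -1.0, -1.1]
width: 0.0449
finger_force: 30.0
t 44.5 pos [ 0.4876 -0.3376  0.2433] rot [-179.42    0.53 -172.55] w 0.0449 turn z -0.1 shift [-180.2  565.4   43.3]
```

```bash
python3 -m crank '[[0.6,[-0.007,0.022,0],[0,0,0]],[0.6,[-0.014,0.044,0],[0,0,0]],[0.6,[-0.014,0.044,0],[0,0,0]],[0.6,[-0.014,0.044,0],[0,0,0]],[0.6,[-0.014,0.044,0],[0,0,0]],[0.6,[-0.014,0.044,0],[0,0,0]],[0.6,[-0.014,0.044,0],[0,0,0]],[0.6,[-0.014,0.044,0],[0,0,0]]]'
python3 -m crank '[[0.6,[-0.014,0.044,0],[0,0,0]],[0.6,[-0.014,0.044,0],[0,0,0]],[0.6,[-0.014,0.044,0],[0,0,0]],[0.6,[-0.014,0.044,0],[0,0,0]],[0.6,[-0.014,0.044,0],[0,0,0]],[0.6,[-0.005,0.015,0],[0,0,0]],[0.6,[0,0,0],[0,0,0]],[0.6,[0,0,0],[0,0,0]]]'
python3 -c "
from h import *
plan(.5925,.2465,.0284,187.5)"
```

```text
time: 45.35
tool_pos: [0.5459, 0.0069, 0.2329]
ee_rot: [3.141, -0.004, -3.012]
wrist_force: [1.0, 0.0, -0.9]
width: 0.0449
finger_force: 30.0
time: 46.15
tool_pos: [0.5903, 0.2466, 0.2339]
ee_rot: [-3.14, -0.003, -3.012]
wrist_force: [-0.2, -1.0, -1.2]
width: 0.0448
finger_force: 30.0
t 46.1 pos [0.5903 0.2466 0.2339] rot [-1.7991e+02 -1.5000e-01 -1.7258e+02] w 0.0448 turn z -0.1 shift [ -2.2  -0.4 205.5]
```

```bash
python3 -m crank '[[0.6,[-0.002,0,0.03],[0,0,0]],[0.6,[0,0,0.045],[0,0,0]],[0.6,[0,0,0.045],[0,0,0]],[0.6,[0,0,0.045],[0,0,0]],[0.6,[0,0,0.03],[0,0,0]],[0.6,[0,0,0],[0,0,0]],[0.6,[0,0,0],[0,0,0]]]'
python3 -m crank '[[0.6,[0,0,0.003],[0,0,0]],[0.6,[0,0,0.003],[0,0,0]],[0.6,[0,0,0.002],[0,0,0]],[0.6,[0,0,0.002],[0,0,0]],[0.6,[0,0,0.001],[0,0,0]],[0.6,[0,0,0],[0,0,0]],[0.6,[0,0,0],[0,0,0]]]'
```

```text
time: 46.85
tool_pos: [0.5929, 0.2463, 0.041]
ee_rot: [-3.141, -0.0, -3.014]
wrist_force: [-0.3, -0.1, -0.8]
width: 0.0449
finger_force: 30.0
time: 47.55
tool_pos: [0.5926, 0.2482, 0.0294]
ee_rot: [3.142, -0.0, -3.011]
wrist_force: [1.2, 0.5, -2.0]
width: 0.0449
finger_force: 30.0
```

```bash
python3 -m crank '[[0.6,[0,0,0.0015],[0,0,0]],[0.6,[0,0,0],[0,0,0]],[0.35,[0,0,0],[0,0,0]],[0.35,[0,0,0],[0,0,0]],[0.35,[0,0,0],[0,0,0]],[0.35,[0,0,-0.03],[0,0,0]],[0.35,[0,0,-0.04],[0,0,0]],[0.35,[0,0,-0.045],[0,0,0]]]'
python3 -m crank '[[0.35,[0,-0.01,-0.045],[0,0,5.5]],[0.35,[0.006,-0.044,-0.04],[0,0,0]],[0.35,[0.006,-0.044,0],[0,0,0]],[0.35,[0.006,-0.044,0],[0,0,0]],[0.35,[0.006,-0.044,0],[0,0,0]],[0.35,[0.006,-0.044,0],[0,0,0]],[0.35,[0.006,-0.044,0],[0,0,0]],[0.35,[0.006,-0.044,0],[0,0,0]]]'
python3 -c "
from h import *
plan(.545,-.3785,.14,182)"
```

```text
time: 48.35
tool_pos: [0.5916, 0.2477, 0.1424]
ee_rot: [-3.141, -0.004, -3.012]
wrist_force: [1.3, -0.2, 1.3]
width: 0.0612
finger_force: 0.0
time: 49.15
tool_pos: [0.5628, -0.0655, 0.2216]
ee_rot: [-3.142, 0.001, -3.107]
wrist_force: [-0.1, 0.1, -0.0]
width: 0.0613
finger_force: 0.0
t 49.1 pos [ 0.5628 -0.0655  0.2216] rot [-1.7999e+02  4.0000e-02 -1.7804e+02] w 0.0613 turn z -0.0 shift [  28.7 -312.2   81.6]
```

```bash
python3 -m crank '[[0.35,[0.004,-0.045,0.005],[0,0,0]],[0.35,[0.004,-0.045,0.005],[0,0,0]],[0.35,[0.004,-0.045,0.01],[0,0,0]],[0.35,[0.004,-0.045,0.01],[0,0,0]],[0.35,[0.004,-0.045,0.01],[0,0,0]],[0.35,[0.004,-0.045,0.01],[0,0,0]],[0.35,[0.004,-0.042,0.01],[0,0,0]],[0.35,[0,0,0],[0,0,0]]]'
python3 car.py pics/w9.png
python3 -c "
from h import *
plan(.545,-.3785,.025,182)
s=vision.snapshot('side');P,d,c=cloud(s)
for y in(-.44,-.46,-.48,-.5):
  m=(abs(P[...,1]-y)<.006)&(abs(P[...,0]-.545)<.05); print(y,np.percentile(P[m][:,2],[50,95]).round(3) if m.sum() else 0)"
```

```text
time: 49.95
tool_pos: [0.5434, -0.3814, 0.1579]
ee_rot: [3.141, -0.004, -3.114]
wrist_force: [0.4, 1.0, -0.3]
width: 0.0611
finger_force: 0.0
label [239. 203.] (array([ 525. , -447.4]), 107.5, 5.3, -0.0) 0.0429
label [321. 223.] (array([ 537.8, -379.4]), 60.4, 35.2, 1.7) 0.0487
top [319. 224.] (array([ 537.9, -380. ]), 60.5, 45.1, 1.8)
wall [[ 0.433 -0.437]
 [ 0.627 -0.233]]
t 50.0 pos [ 0.5445 -0.3787  0.1591] rot [ 1.7987e+02 -1.4000e-01 -1.7828e+02] w 0.0609 turn z 3.2 shift [-26.8 104.4  39.1]
t 50.0 pos [ 0.5445 -0.3787  0.1591] rot [ 1.7987e+02 -1.4000e-01 -1.7828e+02] w 0.0609 turn z -0.3 shift [ -0.5   0.2 134.1]
-0.44 [0.039 0.293]
-0.46 [0.052 0.284]
-0.48 [0.06 0.07]
-0.5 [0.11  0.195]
```

```bash
python3 -m crank '[[0.35,[0,-0.0005,0.04],[0,0,0]],[0.35,[0,0,0.04],[0,0,0]],[0.35,[0,0,0.04],[0,0,0]],[0.35,[0,0,0.01],[0,0,0]],[0.35,[0,0,0.003],[0,0,0]],[0.35,[0,0,0],[0,0,0]],[0.6,[0,0,0],[0,0,0]],[0.6,[0,0,0],[0,0,0]]]'
python3 -m crank '[[0.6,[0,0,0],[0,0,0]],[0.6,[0,0,0],[0,0,0]],[0.6,[0,0,0],[0,0,0]]]'
python3 -m crank '[[0.6,[0,0,-0.03],[0,0,0]],[0.6,[0,0,-0.04],[0,0,0]],[0.6,[0,0,-0.05],[0,0,0]],[0.6,[0,0,-0.05],[0,0,-5.5]],[0.6,[0,0,-0.04],[0,0,0]],[0.6,[0,0,0],[0,0,0]]]'
python3 -c "
from h import *
plan(.5305,.2378,.2,187.5)"
```

```text
time: 50.85
tool_pos: [0.5474, -0.3783, 0.0313]
ee_rot: [-3.138, 0.004, -3.107]
wrist_force: [1.0, -1.9, 1.4]
width: 0.0486
finger_force: 0.9
time: 51.15
tool_pos: [0.5474, -0.3788, 0.0312]
ee_rot: [-3.137, 0.004, -3.108]
wrist_force: [0.5, -1.0, 5.5]
width: 0.0445
finger_force: 30.0
time: 51.75
tool_pos: [0.5479, -0.3785, 0.247]
ee_rot: [-3.132, 0.01, -3.011]
wrist_force: [0.1, -1.7, -1.2]
width: 0.0447
finger_force: 30.0
t 51.8 pos [ 0.5479 -0.3785  0.247 ] rot [-179.45    0.56 -172.54] w 0.0447 turn z -0.0 shift [-63.2 613.3  47. ]
```

```bash
python3 -m crank '[[0.6,[-0.003,0.022,0],[0,0,0]],[0.6,[-0.0045,0.0445,0],[0,0,0]],[0.6,[-0.0045,0.0445,0],[0,0,0]],[0.6,[-0.0045,0.0445,0],[0,0,0]],[0.6,[-0.0045,0.0445,0],[0,0,0]],[0.6,[-0.0045,0.0445,0],[0,0,0]],[0.6,[-0.0045,0.0445,0],[0,0,0]],[0.6,[-0.0045,0.0445,0],[0,0,0]]]'
python3 -m crank '[[0.6,[-0.0045,0.0445,0],[0,0,0]],[0.6,[-0.0045,0.0445,0],[0,0,0]],[0.6,[-0.0045,0.0445,0],[0,0,0]],[0.6,[-0.0045,0.0445,0],[0,0,0]],[0.6,[-0.0045,0.0445,0],[0,0,0]],[0.6,[-0.0045,0.0445,0],[0,0,0]],[0.6,[-0.0015,0.013,0],[0,0,0]],[0.6,[0,0,0],[0,0,0]]]'
python3 -m crank '[[0.6,[0,0,0],[0,0,0]],[0.6,[0,0,0],[0,0,0]]]'
python3 -c "
from h import *
plan(.5305,.2378,.0322,187.5)"
```

```text
time: 52.55
tool_pos: [0.5354, -0.0399, 0.2358]
ee_rot: [3.14, -0.004, -3.012]
wrist_force: [-0.3, 0.3, -1.4]
width: 0.0448
finger_force: 30.0
time: 53.35
tool_pos: [0.5275, 0.2408, 0.2359]
ee_rot: [-3.141, -0.004, -3.008]
wrist_force: [0.5, 0.2, -2.3]
width: 0.045
finger_force: 30.0
time: 53.55
tool_pos: [0.5289, 0.2376, 0.2379]
ee_rot: [-3.141, -0.001, -3.014]
wrist_force: [0.5, -0.7, -1.7]
width: 0.0445
finger_force: 30.0
t 53.5 pos [0.5289 0.2376 0.2379] rot [-1.7995e+02 -5.0000e-02 -1.7267e+02] w 0.0445 turn z -0.2 shift [ -1.6  -0.  205.7]
```

```bash
python3 -m crank '[[0.6,[-0.002,0,0.03],[0,0,0]],[0.6,[0,0,0.045],[0,0,0]],[0.6,[0,0,0.045],[0,0,0]],[0.6,[0,0,0.045],[0,0,0]],[0.6,[0,0,0.03],[0,0,0]],[0.6,[0,0,0],[0,0,0]],[0.6,[0,0,0],[0,0,0]]]'
python3 -m crank '[[0.6,[0,0,0.003],[0,0,0]],[0.6,[0,0,0.003],[0,0,0]],[0.6,[0,0,0.002],[0,0,0]],[0.6,[0,0,0.002],[0,0,0]],[0.6,[0,0,0.001],[0,0,0]],[0.6,[0,0,0],[0,0,0]],[0.6,[0,0,0],[0,0,0]]]'
```

```text
time: 54.25
tool_pos: [0.5312, 0.2385, 0.0439]
ee_rot: [-3.142, 0.0, -3.013]
wrist_force: [0.5, 0.9, -0.8]
width: 0.0448
finger_force: 30.0
time: 54.95
tool_pos: [0.5307, 0.2397, 0.0324]
ee_rot: [3.142, 0.0, -3.011]
wrist_force: [-0.8, -0.8, -0.5]
width: 0.0446
finger_force: 30.0
```

```bash
python3 -m crank '[[0.6,[0,0,0.001],[0,0,0]],[0.6,[0,0,0],[0,0,0]],[0.35,[0,0,0],[0,0,0]],[0.35,[0,0,0],[0,0,0]],[0.35,[0,0,0],[0,0,0]],[0.35,[0,0,-0.03],[0,0,0]],[0.35,[0,0,-0.04],[0,0,0]],[0.35,[0,0,-0.045],[0,0,0]]]'
python3 -m crank '[[0.35,[0,0,-0.045],[0,0,0]],[0.35,[0.03,0,-0.04],[0,0,0]],[0.35,[0.04,0,0],[0,0,0]],[0.35,[0.04,0,0],[0,0,0]],[0.35,[0.04,0,0],[0,0,0]],[0.35,[0,0,0],[0,0,0]],[0.35,[0,0,0],[0,0,0]],[0.35,[0,0,0],[0,0,0]]]'
python3 chk.py; python3 - <<'E'
from h import *
T=np.array([.5965,.2465,0]);a=np.radians(7.5);Rt=np.array([[np.cos(a),-np.sin(a),0],[np.sin(a),np.cos(a),0],[0,0,1]])
for nm in('top','side'):
    s=vision.snapshot(nm);P,d,c=cloud(s);L=(P-T)@Rt;H=hsv(s)
    m=(abs(L[...,0])<.122)&(abs(L[...,1])<.062)&(abs(L[...,2]-.05)<.012)&~((H[...,0]>98)&(H[...,0]<120)&(H[...,1]>120))
    for mm,ce in comps(m,60): q=L[mm];print(nm,ce.round(),rect(q[:,:2]),'z',np.percentile(q[:,2],[10,50,90]).round(4))
    cv2.imwrite(f'pics/{nm}4.png',s['color'][:,:,::-1])
E
```

```text
time: 55.75
tool_pos: [0.5298, 0.2393, 0.1458]
ee_rot: [-3.141, -0.004, -3.012]
wrist_force: [0.1, 0.1, 0.5]
width: 0.0613
finger_force: 0.0
time: 56.55
tool_pos: [0.3829, 0.2203, 0.2314]
ee_rot: [3.141, 0.001, -3.012]
wrist_force: [0.4, 0.5, -0.7]
width: 0.0612
finger_force: 0.0
t 56.5 pos [0.3829 0.2203 0.2314] rot [ 1.7999e+02  4.0000e-02 -1.7256e+02] w 0.0612 turn z 2.7 shift [-194.1 -300.9  194.8]
yel [339. 224.] (array([541.1, -58.7]), 148.1, 18.5, -85.2) z 0.0757 local mm -49.8 9.9
grn [341. 201.] (array([590.6, -64.1]), 79.3, 41.9, 5.0) z 0.1018 local mm -0.9 0.5
top [215. 175.] (array([74.3,  2.2]), 62.2, 47.3, 0.5) z [0.0457 0.0511 0.0553]
top [217. 202.] (array([2.8, 3. ]), 61.6, 45.6, 0.0) z [0.0465 0.0512 0.0556]
top [220. 232.] (array([-73.6,   2.5]), 62.5, 45.3, 0.9) z [0.0466 0.0511 0.0547]
side [197. 356.] (array([72.2,  1.3]), 61.3, 47.0, 0.4) z [0.0459 0.0517 0.0541]
side [237. 358.] (array([0.3, 2.6]), 60.5, 48.4, 0.0) z [0.0467 0.0518 0.0542]
side [280. 359.] (array([-77. ,   2.1]), 61.1, 48.6, 1.4) z [0.0467 0.0519 0.0541]
```

View pics/side4.png

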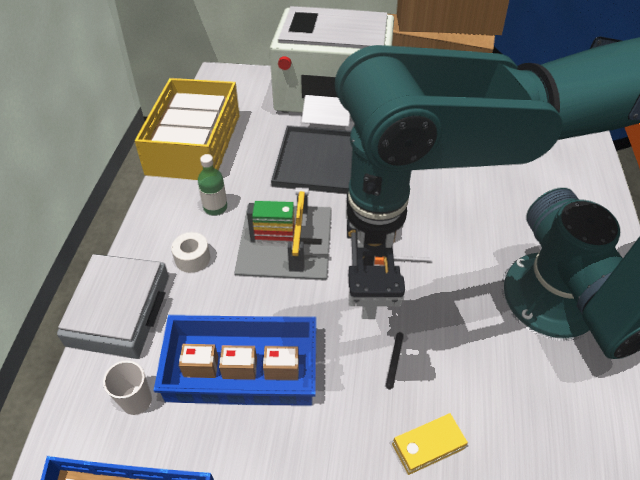

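View pics/top4.png

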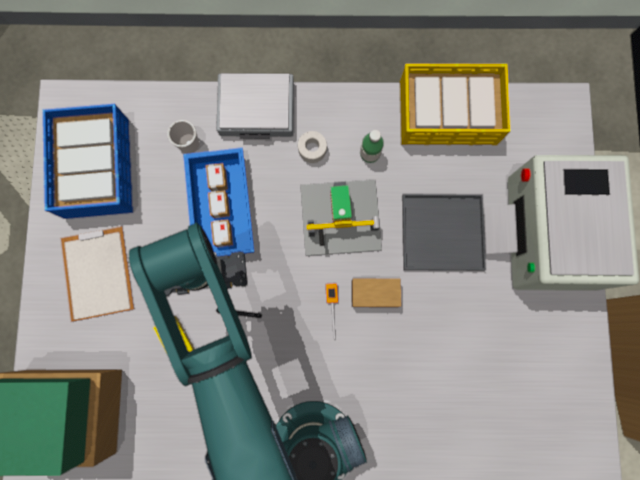

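Side and top views: three cartons stand label-up in the tote at (197,356), (237,358) and (280,359) in the side view. The stack is flush behind the shut gate, the catch tray is empty, the bystanders are in place and the arm is clear. Handing in.

```bash
python3 -c "
from bench import robot
print(robot.close_job())"
```

```text
the job is handed in; nothing more can be done
None
```

I handed the job in at about 57 s; no verdict came back. By the last pictures all three slabs are stacked flush, the gate is shut in its catch, the three cartons stand label-up in the tote, and the bystanders are in place.

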